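# Reload the label spindle from behind the crowded serving board

### The arm

A 6-joint arm with a two-finger parallel gripper is mounted at the origin on a cart in front of the work surface, level with it; the furniture and walls round the work are solid. World frame = base frame: x ahead of the robot, y to its left, z up, the work surface at z = 0. Lengths are in mm, angles in degrees, forces in N, time in s.
With the tool pointing down it reaches from about 350 to 850 mm from the base axis. Payload 8.1 kg.
Tool frame: the origin (TCP) lies at the very end of the fingers, on their centre line; the grasp point (between the pads) lies 19 mm behind it; z points along the fingers, y is the direction in which the jaws open and shut (so a half turn about z gives the same grasp; the last joint's range is limited). The gripper opens to 85 mm and grips with 20 to 120 N. Pads are 22 mm wide; open, the fingers measure 114 mm over their backs; the gripper's body (76 mm by 85 mm) begins 54 mm behind the grasp point. The pads swing forward as they close: fully open they stand 13 mm farther back than shut.
Start: joints at [64.378, 7.471, 85.268, -0, 87.261, -4.893], TCP at [212.354, 561.169, 231.292] pointing down, gripper open.
Joint ranges: [-169.43, 169.43], [-51.17, 129.36], [1.28, 143.12], [-76.62, 256.62], [0, 156.53], [-152.29, 152.29]. Speed limits (degrees/s): [136.94, 136.94, 159.86, 180, 180, 180].

### API

Orientations are given as [roll, pitch, yaw] about the fixed x, y, z axes, in that order (R = Rz(yaw) Ry(pitch) Rx(roll)).
In Python, from bench import r gives the robot as it stands.
- The arm moves only by the shell command python3 -m jog 'ROWS' [OPENING] [FORCE]. ROWS is JSON, a list of rows, each a list of 6 numbers: the shift along the tool's x, y, z normalised to -1 to 1, where 1 is 0.25 m, then the turn, a rotation vector about the tool's x, y, z normalised to -1 to 1, where 1 is pi rad. In form: [[x, y, z, ax, ay, az], ...]. A call has 1 to 10 rows; each row is the pose to reach, as a shift and turn from the pose commanded when the call began, along the tool's axes at that moment, turning the shorter way round; what a row does not reach only later rows make up. A row lasts 1/10 s, in which the tool goes at most 50 mm and 8.59 degrees, less where a joint would pass 70% of its speed; a pose out of reach is approached as far as the arm can. A call with a number of a shift or a turn outside -1 to 1 is refused whole. A call with a gripper value outside its range is refused whole. OPENING is the opening, from 0 (shut) to 1 (fully open), set as the call begins (- or left out, the last holds). The fingers move at their own pace and stop on an object; FORCE is the grip in N (left out, the last holds). Time passes only in rows, so rows that repeat a pose let the fingers close. It gives the time, the measured TCP pose, the force and the opening at its end, in the units of the state.
- r.sense(): the state, without advancing time (a new reading comes with each control period).
- r.snapshot(name): name is "scene" or "top"; returns a dict with "pixels" (400x640x3 uint8, red, green, blue), "intrinsics" (3x3 intrinsics, pixels), "extrinsics" (4x4, takes a point from camera to world coordinates). Camera axes: x right, y down, z forward; pixel columns grow to the right and rows downward; lengths in mm; the calibration is good to about 2 mm. A picture is of the moment at which its call begins. There is no depth.
- r.hand_in(): hands the job in, once; it reports no verdict.
The state is a dict: "time": time; "joint_pos": joint angles; "qd": joint speeds; "joint_efforts": joint torques, N m; "tool_pos": TCP position; "tcp_rot": TCP orientation; "ft_force": force on the tool from outside, world axes, zero at the start; "wrist_torque": the same for the moment, N m; "finger_gap": finger opening in mm.
Only numpy, scipy, OpenCV 4.12 (cv2) and the standard library are available. Lean on these libraries where they do the work, as an engineer would, in place of code of your own. Each camera call takes 0.05 s, during which the arm holds its last target.

### The job

The label spindle is empty, and the white roll of labels stands on the blue board behind the sugar dredger, the spool of red twine and the date stamp. First clear those three off the board and stand them upright in the steel side tray; then, with all three in the tray, put the label roll over the spindle so that it lies flat on the spindle's base; then stand the three back upright on the board, each centred on its own coaster (the dredger on white, the twine spool on red, the stamp on wood). Knock nothing over.

Things in the scene. Friction and masses are not known exactly. Their poses are not given: they have to be found in the camera images.
- dredger: White sugar dredger: a plain upright round can, diameter 68 mm, height 116 mm, 0.22 kg; grasp it across the can. Origin at the centre of its underside, z up. Starts on the white coaster.
- twine_spool: Upright spool of red packing twine: straight round red body, diameter 62 mm from 8 to 86 mm height, white foot flange of 66 mm diameter, small brown card core on top; height 99 mm, 0.12 kg; grasp it across the red body. Origin at the centre of its underside, z up. Starts on the red coaster.
- stamp: Wooden date stamp standing upright: foot 28 x 44 x 17 mm, above it a turned round handle, about 24 mm thick at 16 to 33 mm height and up to 30 mm thick at 33 to 79 mm height (top); grasp the handle about 60 mm above its underside. 0.05 kg. Origin at the centre of its underside, z up. Starts on the wood coaster.
- label_roll: White roll of labels lying flat, outer diameter 68 mm, centre hole 26 mm, height 32 mm, 0.08 kg; grasp it across its outside. Origin at the centre of its underside, z up. Starts on the blue board (top 8 mm above the worktop) behind the middle coaster, about 80 mm from its centre.
- coaster_white: White round coaster, diameter 80 mm, 3 mm thick, fixed on the blue board; home of the dredger. Origin at its underside's centre; its top is 11 mm above the worktop. The coasters form a V, side ones 90 mm from the middle one, which is 30 mm nearer the robot; which colour is where varies. x axis: from the board's front (robot's side) to its back; y axis along the row.
- coaster_red: Red round coaster, otherwise like the white one, fixed on the same board: home of the twine spool. Right of the board (-y) stands an open carton with a raised lid: pass over it at 0.3 m or more.
- coaster_wood: Brown wooden round coaster, otherwise like the white one, fixed on the same board: home of the date stamp.
- side_tray: Shallow steel tray left of the board, 270 mm along its x axis, 130 mm along its y axis, rim 12 mm high, walls and floor 4 mm thick; fixed. Origin at the centre of its underside, on the worktop; inner floor 4 mm above. Empty at the start; the side area for the three cleared things.
- spindle: Label spindle: black round base, diameter 84 mm, 8 mm thick, with an upright steel pin in its centre, diameter 11 mm (16 mm in the lowest 3 mm above the base), round tip 50 mm above the worktop; fixed. Origin at the centre of the base's underside, on the worktop. Empty at the start.
Things that resemble listed ones, but are neither listed nor needed, are in the scene too. What is shaped like the label_roll but turquoise is not meant. What is shaped like the spindle but orange is not meant.

How it is judged (in metres and radians):
On the way, in this order (a step that is already met when the one before it is completed fails the run):
1. dredger, twine spool and stamp all stand upright on the floor of the side tray (x of dredger in the frame of side_tray between -0.13 and 0.13 m and y of dredger in the frame of side_tray between -0.06 and 0.06 m and height (world z) of each of dredger, twine_spool, stamp below 0.01 m and angle between each of dredger, twine_spool, stamp's own z axis and vertical below 0.1 rad and x of twine_spool in the frame of side_tray between -0.13 and 0.13 m and y of twine_spool in the frame of side_tray between -0.06 and 0.06 m and x of stamp in the frame of side_tray between -0.13 and 0.13 m and y of stamp in the frame of side_tray between -0.06 and 0.06 m), for 0.2 s.
2. the label roll lies flat on the spindle's base, over the pin, while the three still stand in the tray (all of step 1 and horizontal distance between label_roll and spindle below 0.012 m and height (world z) of label_roll below 0.016 m and angle between label_roll's own z axis and vertical below 0.1 rad), for 0.2 s.
3. the three are back, each upright on its own coaster (horizontal distance between label_roll and spindle below 0.012 m and height (world z) of label_roll below 0.016 m and angle between each of label_roll, dredger, twine_spool, stamp's own z axis and vertical below 0.1 rad and linear speed of each of label_roll, dredger, twine_spool, stamp below 0.02 m/s and horizontal distance between dredger and coaster_white below 0.015 m and height (world z) of dredger between 0.005 and 0.017 m and horizontal distance between twine_spool and coaster_red below 0.015 m and height (world z) of twine_spool between 0.005 and 0.017 m and horizontal distance between stamp and coaster_wood below 0.015 m and height (world z) of stamp between 0.005 and 0.017 m), for 0.2 s.
At the end, for the whole second after the job is handed in: The label roll lies flat on the spindle's base over the pin (within 12 mm of its centre); the dredger stands upright on the white coaster, the twine spool on the red and the stamp on the wood one, each within 15 mm of the coaster's centre; all released and at rest (all of step 3); the robot touches nothing.
It fails at once if the dredger is knocked over (angle between dredger's own z axis and vertical above 0.7 rad).
It fails at once if the twine spool is knocked over (angle between twine_spool's own z axis and vertical above 0.7 rad).
It fails at once if the stamp is knocked over (angle between stamp's own z axis and vertical above 0.7 rad).
It fails at once if the label roll is knocked over (angle between label_roll's own z axis and vertical above 0.7 rad).
It also fails if it takes over 134 s, if anything falls off the work surface, if the arm or the gripper's body presses on something with over 40 N, if the wrist force passes 120 N, or if a joint passes its speed limit or range.

## Working session

There is one attempt and no reset: what is moved stays moved. The work goes in short steps, Python scripts to look and compute and a shell command to move; the robot and the scene stay as the last step left them, time stands still between calls to the robot, and variables do not carry over. Pictures are saved under pics/ and viewed, and the job is handed in when it is done.

```bash
ls; mkdir -p pics; python3 - <<'E'
from bench import r
import cv2
s=r.sense(); print(s['time'],s['tool_pos'],s['tcp_rot'],s['finger_gap'])
for n in("scene","top"):
    d=r.snapshot(n); cv2.imwrite(f'pics/{n}0.png',d['pixels'][:,:,::-1]); print(n,d['intrinsics'],d['extrinsics'])
E
```

```text
pics
0.0 [212.12230768 560.6613928  230.23691598] [-1.79895067e+02 -9.96305454e-03  1.59269390e+02] 85.15973340649253
scene [[399.79984732   0.         321.2562611 ]
 [  0.         399.79984732 190.83927983]
 [  0.           0.           1.        ]] [[ 7.56106149e-01 -4.91937330e-01  4.31626175e-01  1.60140422e+02]
 [-6.54448999e-01 -5.68334688e-01  4.98690476e-01 -1.63187346e+02]
 [-1.63338075e-05 -6.59540253e-01 -7.51669245e-01  6.89742296e+02]
 [ 0.00000000e+00  0.00000000e+00  0.00000000e+00  1.00000000e+00]]
top [[452.38026817   0.         317.43782648]
 [  0.         452.38026817 199.59152125]
 [  0.           0.           1.        ]] [[-5.81005155e-03 -9.92840727e-01  1.19304374e-01  4.28391416e+02]
 [-9.99970662e-01  6.36404571e-03  4.26306813e-03  2.74389940e+02]
 [-4.99180615e-03 -1.19276105e-01 -9.92848575e-01  1.07938184e+03]
 [ 0.00000000e+00  0.00000000e+00  0.00000000e+00  1.00000000e+00]]
```

View pics/scene0.png

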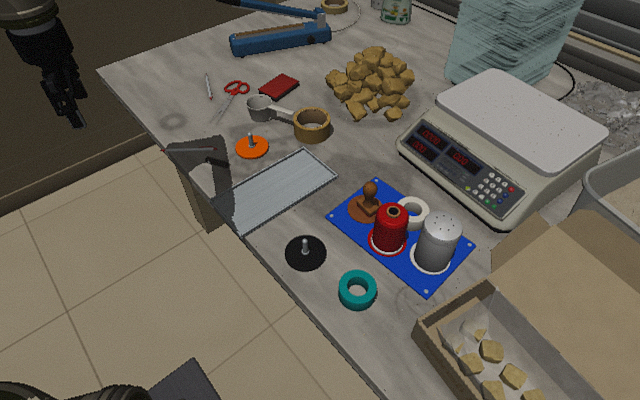

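View pics/top0.png

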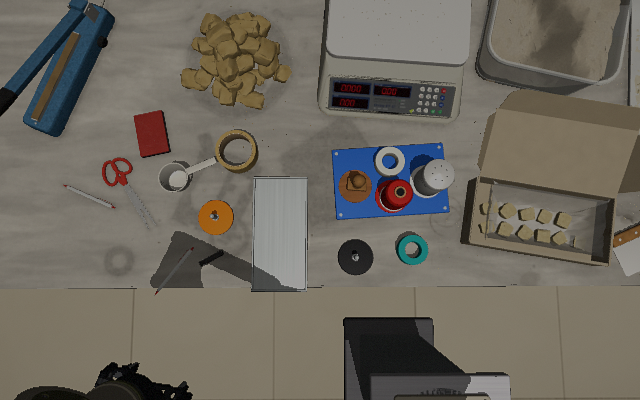

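The top view shows the stamp at about (355,183), the spool at (397,193), the dredger at (437,177), the roll at (390,160), the black spindle at (355,257) and the tray at x 253–307, y 177–291. I'll enlarge it.

```bash
python3 - <<'E'
import cv2
t=cv2.imread('pics/top0.png');s=cv2.imread('pics/scene0.png')
cv2.imwrite('pics/c1.png',cv2.resize(t[130:280,320:470],None,fx=4,fy=4,interpolation=cv2.INTER_CUBIC))
cv2.imwrite('pics/c2.png',cv2.resize(t[165:300,245:365],None,fx=4,fy=4,interpolation=cv2.INTER_CUBIC))
cv2.imwrite('pics/c3.png',cv2.resize(s[170:320,280:480],None,fx=4,fy=4,interpolation=cv2.INTER_CUBIC))
E
```

```text
(no output)
```

View pics/c1.png

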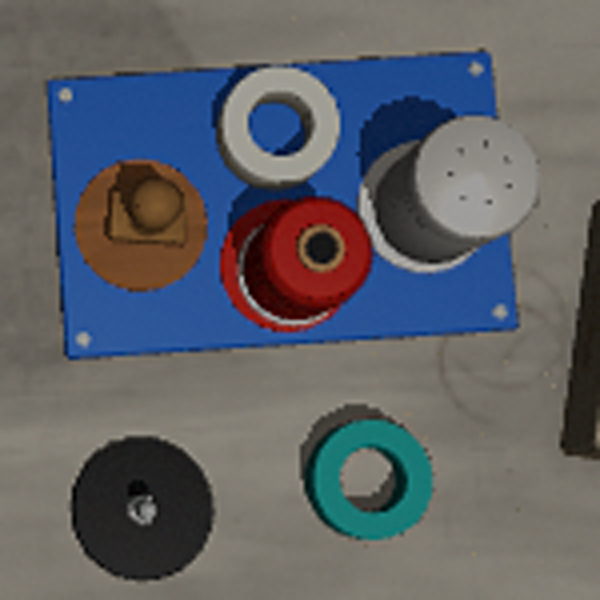

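View pics/c2.png

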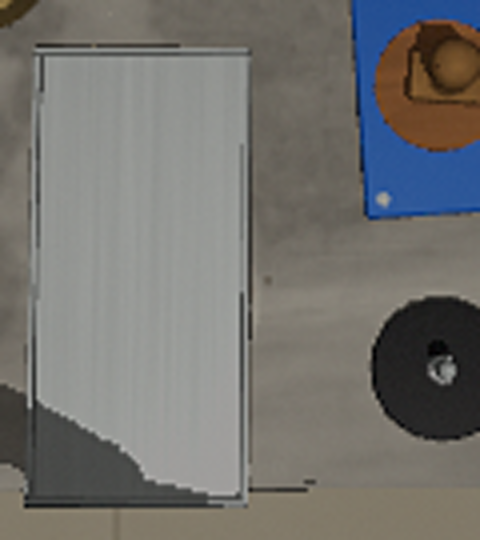

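View pics/c3.png

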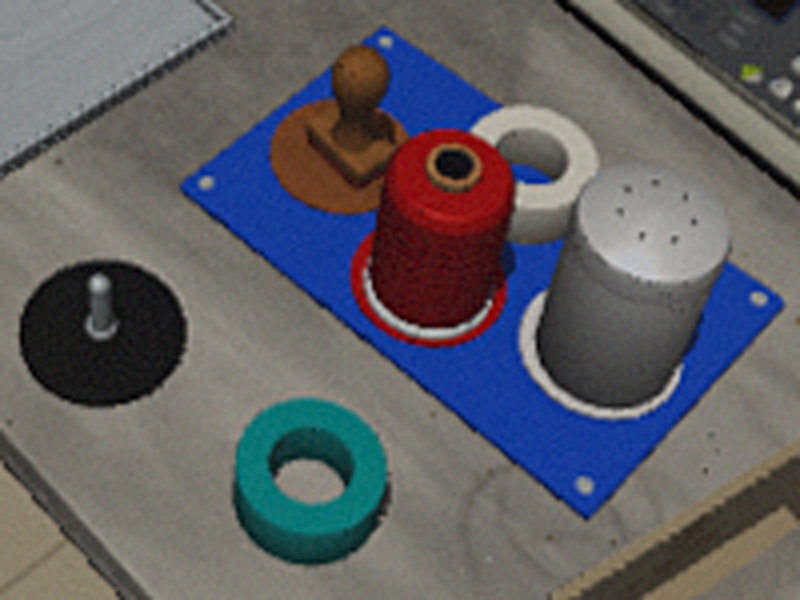

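```bash
cat > h.py <<'E'
import numpy as np
from bench import r
K={};E={}
def cal():
    for n in("scene","top"):
        d=r.snapshot(n);K[n]=np.array(d['intrinsics']);E[n]=np.array(d['extrinsics'])
def ray(n,u,v,z):
    d=E[n][:3,:3]@np.linalg.solve(K[n],[u,v,1]);o=E[n][:3,3]
    return (o+d*(z-o[2])/d[2])[:2]
def crop(n,ox,oy,x,y,z,f=4): return ray(n,ox+(x+.5)/f-.5,oy+(y+.5)/f-.5,z)
E
python3 - <<'E'
from h import *
cal(); np.set_printoptions(precision=1,suppress=True)
T=lambda x,y,z:crop('top',320,130,x,y,z)
for n,a in dict(bTL=(47,80,8),bTR=(490,51,8),bBR=(519,328,8),bBL=(68,357,8),wood=(141,225.5,11),dredtop=(476,177,127),spooltop=(322,247,110),stamphead=(155,203,75),f1=(186,206,28),f2=(184,248,28),f3=(106,240,28),f4=(109,193,28),roll=(281,126,40),rollhole=(281.5,125,40),spindle=(142,508,8),pin=(147,510,48),turq=(373,479,32)).items(): print(n,T(*a))
T=lambda x,y,z:crop('top',245,165,x,y,z)
for a in [(36,45),(250,48),(248,505),(25,505)]: print('tray',T(*a,12))
T=lambda x,y,z:crop('scene',280,170,x,y,z)
for n,a in dict(wood=(341,155,11),dredtop=(654,225,127),spooltop=(455,166,110),stamphead=(361,75,75),roll=(534,153,40),spindle=(103,333,8),pin=(99,281,48)).items(): print('S',n,T(*a))
E
```

```text
bTL [678.6 244.6]
bTR [694.6 -23.4]
bBR [526.3 -34.1]
bBL [510.8 233.7]
wood [588.9 189.5]
dredtop [596.4  19.8]
spooltop [561.6  99.8]
stamphead [592.  186.5]
f1 [597.7 164.2]
f2 [572.8 165.8]
f3 [577.9 211.5]
f4 [605.8 209.3]
roll [642.7 109.1]
rollhole [643.3 108.8]
spindle [421.6 191.3]
pin [420.8 191.6]
turq [437.6  60.1]
tray [614.8 431.4]
tray [612.1 303.3]
tray [343.5 305.3]
tray [344.2 434.8]
S wood [588.4 186.7]
S dredtop [590.5  10.2]
S spooltop [561.1  96.6]
S stamphead [593.2 184.3]
S roll [647.1 106.9]
S spindle [419.8 185.3]
S pin [421.7 188.8]
```

```bash
python3 - <<'E'
import cv2
t=cv2.imread('pics/top0.png');s=cv2.imread('pics/scene0.png')
a=cv2.resize(t[150:205,370:470],None,fx=8,fy=8,interpolation=cv2.INTER_CUBIC)
cv2.imwrite('pics/d1.png',cv2.convertScaleAbs(a,alpha=1.5,beta=20))
a=cv2.resize(s[200:275,400:485],None,fx=8,fy=8,interpolation=cv2.INTER_CUBIC)
cv2.imwrite('pics/d2.png',cv2.convertScaleAbs(a,alpha=1.5,beta=20))
E
```

```text
(no output)
```

View pics/d1.png

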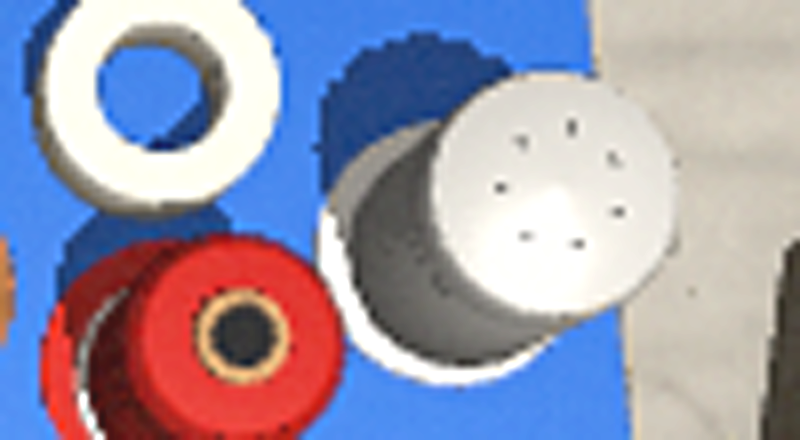

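View pics/d2.png

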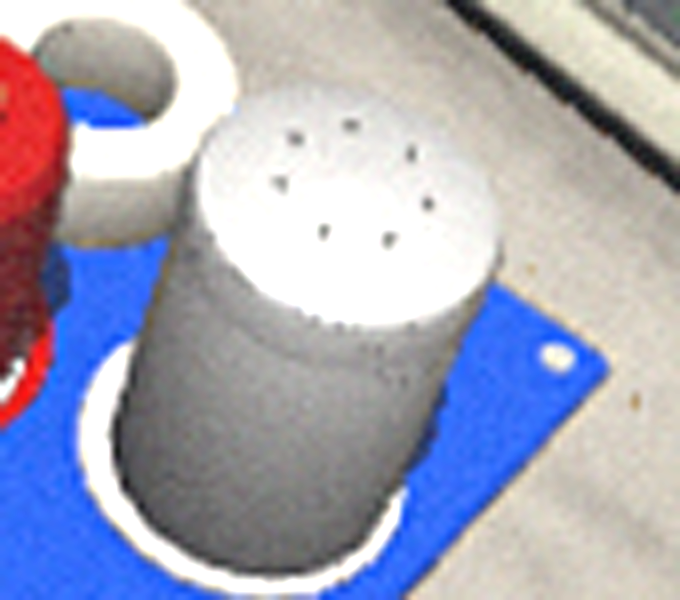

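```bash
python3 - <<'E'
from h import *
from scipy.optimize import least_squares
cal(); np.set_printoptions(precision=1,suppress=True)
def fit(cam,ox,oy,f,z,R,P):
    W=np.array([crop(cam,ox,oy,x,y,z,f) for x,y in P])
    s=least_squares(lambda p:np.hypot(*(W-p[:2]).T)-(p[2] if R is None else R),list(W.mean(0))+[R or 20],loss='soft_l1');return s.x,np.abs(s.fun).max()
t=('top',370,150,8);s=('scene',400,200,8)
print(fit(*t,11,40,[(317,225),(320,250),(350,335),(400,372),(455,385),(500,378),(545,355)]))
print(fit(*t,127,None,[(499,188),(521,143),(571,127),(614,159),(618,211),(578,243),(526,236)]))
print(fit(*t,11,40,[(42,350),(52,400),(60,440),(50,310),(100,258)]), 'red c')
print(fit(*s,11,40,[(78,425),(90,490),(130,545),(200,585),(270,597),(330,583),(380,545),(403,495)]))
print(fit(*s,127,None,[(278,183),(295,138),(351,125),(411,153),(428,204),(389,239),(323,231)]))
print(fit('scene',280,170,4,11,40,[(355,258),(354,290),(375,325),(420,343),(460,342),(495,318),(505,295)]),'red c')
E
```

```text
(array([599.6,  19.1,  40. ]), np.float64(1.2017991800865602))
(array([598.5,  17.5,  16.2]), np.float64(0.5704407633224449))
(array([565.2, 102.8,  40. ]), np.float64(2.0235465400497787)) red c
(array([599.1,  17.7,  40. ]), np.float64(0.7603230945832564))
(array([597.5,  14.3,  16.2]), np.float64(0.35110027740995875))
(array([565.2, 100.7,  40. ]), np.float64(1.6619186829643269)) red c
```

Both cameras agree to within about 3 mm:

| Thing | Position x, y (mm) |
|---|---|
| White coaster | 599, 18.5 |
| Red coaster | 565, 102 |
| Wood coaster | 588.6, 188 |
| Dredger | 598, 16 |
| Spool | 562, 98.5 |
| Stamp | 592.5, 185.5 |
| Roll | 645, 108 |
| Spindle | 421, 190 |
| Tray | x 344–613, y 304–433 |

I'll turn the tool to yaw 90 first. That makes tool x = world y, tool y = world x, and the jaws run along world x.

```bash
python3 -m jog '[[-0.9769,-0.4338,0,0,0,0.3848],[-0.9769,-0.4338,0,0,0,0.3848],[-0.9769,-0.4338,0,0,0,0.3848],[-0.9769,-0.4338,0,0,0,0.3848],[-0.9769,-0.4338,0,0,0,0.3848],[-0.9769,-0.4338,0,0,0,0.3848],[-0.9769,-0.4338,0,0,0,0.3848],[-0.9769,-0.4338,0,0,0,0.3848],[-0.9769,-0.4338,0,0,0,0.3848],[-0.9769,-0.4338,0,0,0,0.3848]]' 1 40
python3 - <<'E'
import numpy as np
a=np.radians(159.271);x=np.array([np.cos(a),np.sin(a)]);y=np.array([np.sin(a),-np.cos(a)])
print(np.array([212.354,561.169])+250*(-.9769*x-.4338*y),159.271-.3848*180)
E
```

```text
time: 1.3
tool_pos: [402.3, 373.3, 231.3]
tcp_rot: [-180.0, 0.0, 90.2]
ft_force: [-0.1, -0.1, 0.1]
finger_gap: 85.2
[402.38340515 373.29649455] 90.00699999999999
```

```bash
python3 -m jog '[[-0.7512,0.7604,0,0,0,0],[-0.7512,0.7604,0,0,0,0],[-0.7512,0.7604,0,0,0,0],[-0.7512,0.7604,0,0,0,0],[-0.7512,0.7604,0.2,0,0,0],[-0.7512,0.7604,0.405,0,0,0],[-0.7512,0.7604,0.405,0,0,0],[-0.7512,0.7604,0.405,0,0,0],[-0.7512,0.7604,0.405,0,0,0]]' 1 40
python3 - <<'E'
from bench import r
import cv2,numpy as np
for n,(y,x) in dict(scene=(100,280),top=(110,310)).items():
    a=r.snapshot(n)['pixels'][y:y+150,x:x+200,::-1]
    cv2.imwrite(f'pics/e_{n}.png',cv2.convertScaleAbs(cv2.resize(a,None,fx=4,fy=4,interpolation=cv2.INTER_CUBIC),alpha=1.4))
E
```

```text
time: 2.2
tool_pos: [592.2, 185.9, 130.3]
tcp_rot: [-179.9, -0.0, 90.1]
ft_force: [0.2, 0.4, 0.9]
finger_gap: 85.3
```

View pics/e_scene.png

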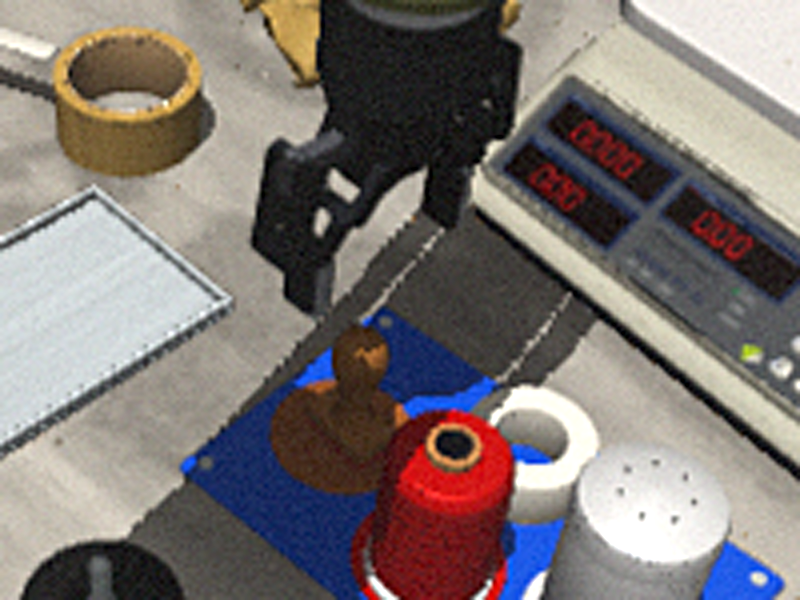

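View pics/e_top.png

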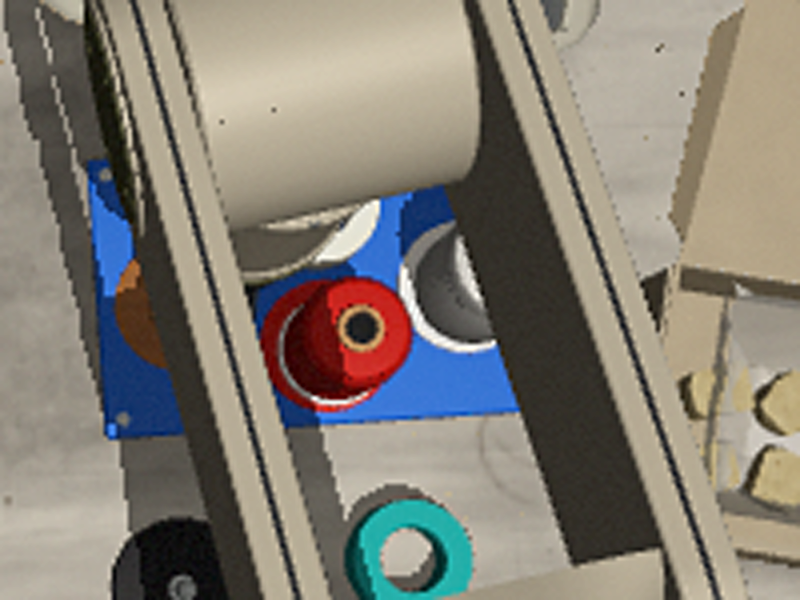

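```bash
python3 - <<'E'
from h import *
cal()
for z in(130,143):
  for p in((310,318),(448,228)): print(z,crop('scene',280,100,*p,z))
E
```

```text
130 [552.90268383 185.81974137]
130 [648.692512   184.73514652]
143 [543.78079069 177.714061  ]
143 [637.34590264 176.65465584]
```

```bash
python3 -m jog '[[0,0,0.08,0,0,0],[0,0,0.16,0,0,0],[0,0,0.24,0,0,0],[0,0,0.3122,0,0,0],[0,0,0.3122,0,0,0],[0,0,0.3122,0,0,0]]' 1 40
python3 -m jog '[[0,0,0,0,0,0],[0,0,0,0,0,0],[0,0,0,0,0,0],[0,0,0,0,0,0],[0,0,0,0,0,0],[0,0,0,0,0,0],[0,0,0,0,0,0],[0,0,0,0,0,0]]' 0 30
python3 -m jog '[[0,0,0,0,0,0],[0,0,0,0,0,0],[0,0,0,0,0,0],[0,0,-0.04,0,0,0],[0,0,-0.04,0,0,0],[0,0,-0.04,0,0,0]]'
python3 - <<'E'
from bench import r
import cv2,numpy as np
for n,(y,x) in dict(scene=(100,280)).items():
    a=r.snapshot(n)['pixels'][y:y+150,x:x+200,::-1]
    cv2.imwrite(f'pics/f_{n}.png',cv2.convertScaleAbs(cv2.resize(a,None,fx=4,fy=4,interpolation=cv2.INTER_CUBIC),alpha=1.4))
E
```

```text
time: 3.0
tool_pos: [592.9, 186.1, 53.3]
tcp_rot: [179.9, -0.0, 90.1]
ft_force: [1.1, 0.0, 0.2]
finger_gap: 85.4
time: 3.8
tool_pos: [593.1, 185.6, 52.8]
tcp_rot: [179.9, -0.0, 90.0]
ft_force: [0.1, -0.9, 5.3]
finger_gap: 26.0
time: 4.4
tool_pos: [592.6, 185.6, 62.3]
tcp_rot: [180.0, -0.0, 90.0]
ft_force: [0.2, -0.6, -0.7]
finger_gap: 26.3
```

View pics/f_scene.png

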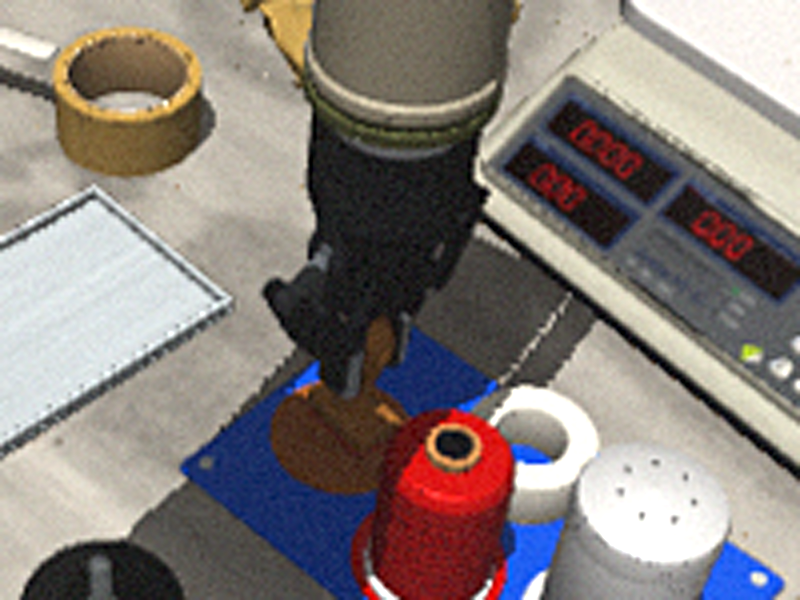

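```bash
python3 -m jog '[[0,0,-0.08,0,0,0],[0,0,-0.2,0,0,0],[0,0,-0.3,0,0,0],[0.08,-0.02,-0.3,0,0,0],[0.2,-0.04,-0.3,0,0,0],[0.34,-0.06,-0.3,0,0,0],[0.48,-0.08,-0.3,0,0,0],[0.6,-0.1,-0.3,0,0,0],[0.658,-0.11,-0.3,0,0,0],[0.658,-0.11,-0.3,0,0,0]]'
python3 - <<'E'
from bench import r
import cv2,numpy as np
for n,(y,x) in dict(scene=(60,180)).items():
    a=r.snapshot(n)['pixels'][y:y+150,x:x+200,::-1]
    cv2.imwrite(f'pics/g_{n}.png',cv2.convertScaleAbs(cv2.resize(a,None,fx=4,fy=4,interpolation=cv2.INTER_CUBIC),alpha=1.4))
E
```

```text
time: 5.45
tool_pos: [564.1, 351.6, 136.4]
tcp_rot: [-180.0, 0.0, 90.2]
ft_force: [0.0, -0.8, -0.6]
finger_gap: 26.0
```

View pics/g_scene.png

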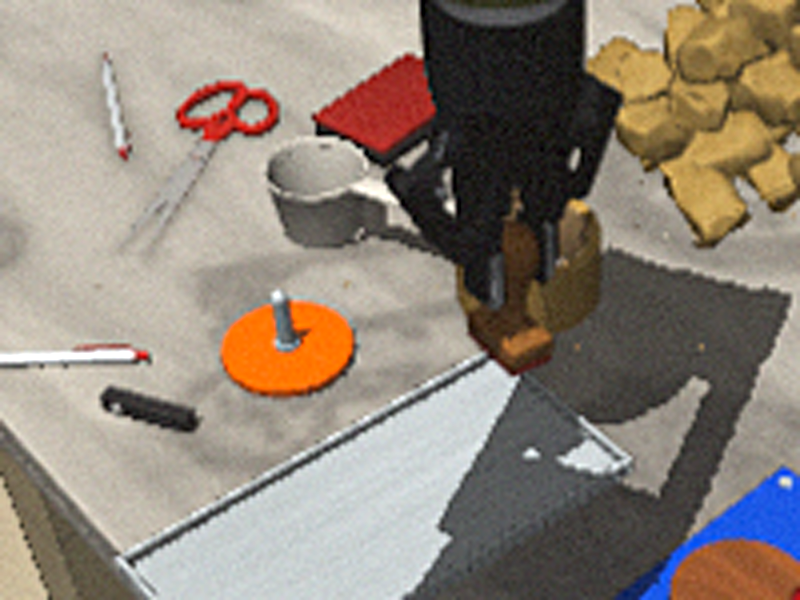

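```bash
python3 -m jog '[[0,0,0.05,0,0,0],[0,0,0.13,0,0,0],[0,0,0.22,0,0,0],[0,0,0.3,0,0,0],[0,0,0.34,0,0,0],[0,0,0.36,0,0,0],[0,0,0.366,0,0,0],[0,0,0.366,0,0,0]]'
python3 -m jog '[[0,0,0.002,0,0,0],[0,0,0.002,0,0,0]]'
```

```text
time: 6.3
tool_pos: [565.7, 349.7, 46.2]
tcp_rot: [179.9, -0.0, 90.0]
ft_force: [0.8, -0.0, -0.3]
finger_gap: 26.3
time: 6.5
tool_pos: [565.7, 350.1, 45.9]
tcp_rot: [179.9, -0.0, 90.0]
ft_force: [-0.5, -0.9, 2.7]
finger_gap: 25.9
```

```bash
python3 -m jog '[[0,0,0,0,0,0],[0,0,0,0,0,0],[0,0,0,0,0,0],[0,0,0,0,0,0],[0,0,0,0,0,0],[0,0,-0.02,0,0,0],[0,0,-0.1,0,0,0],[0,0,-0.3,0,0,0],[0,0,-0.5,0,0,0],[0,0,-0.5,0,0,0]]' 0.6
python3 - <<'E'
from bench import r
import cv2,numpy as np
for n,(y,x) in dict(scene=(60,180)).items():
    a=r.snapshot(n)['pixels'][y:y+150,x:x+200,::-1]
    cv2.imwrite(f'pics/i_{n}.png',cv2.convertScaleAbs(cv2.resize(a,None,fx=4,fy=4,interpolation=cv2.INTER_CUBIC),alpha=1.4))
E
```

```text
time: 7.5
tool_pos: [569.5, 352.4, 180.9]
tcp_rot: [179.2, -0.4, 90.0]
ft_force: [0.3, 0.6, 1.1]
finger_gap: 51.1
```

View pics/i_scene.png

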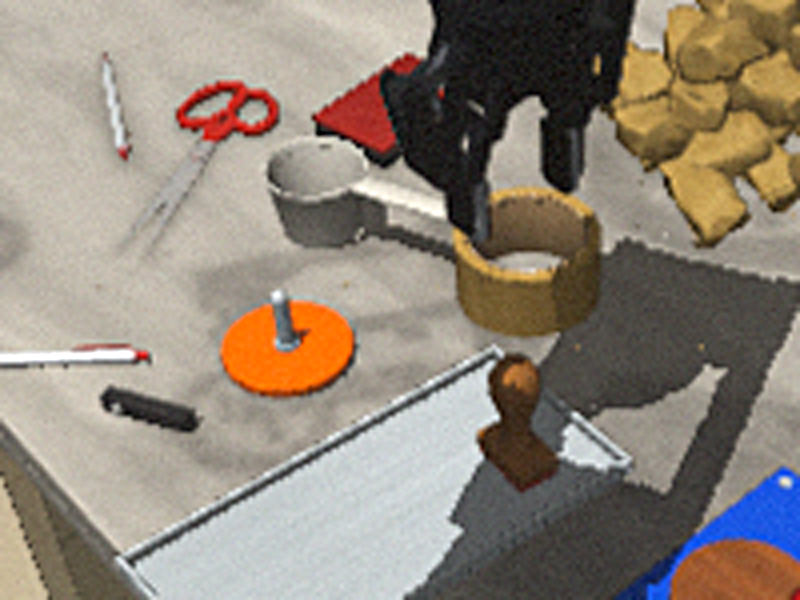

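```bash
python3 -m jog '[[0,0,0,0,0,0],[0,0,0,0,0,0]]' 1
```

```text
time: 7.75
tool_pos: [564.1, 349.5, 168.3]
tcp_rot: [-179.9, 0.1, 90.0]
ft_force: [0.2, 0.1, -0.2]
finger_gap: 77.8
```

```bash
python3 -m jog '[[-0.1,0,0,0,0,0],[-0.26,-0.014,0,0,0,0],[-0.46,-0.014,0,0,0,0],[-0.66,-0.014,0,0,0,0],[-0.82,-0.014,0,0,0,0],[-0.92,-0.014,0,0,0,0],[-0.96,-0.014,0,0,0,0],[-0.96,-0.014,0,0,0,0]]' 1
python3 -m jog '[[-0.046,0,0.04,0,0,0],[-0.046,0,0.12,0,0,0],[-0.046,0,0.22,0,0,0],[-0.046,0,0.32,0,0,0],[-0.046,0,0.4,0,0,0],[-0.046,0,0.432,0,0,0],[-0.046,0,0.432,0,0,0]]'
python3 - <<'E'
from bench import r
import cv2,numpy as np
for n,(y,x) in dict(scene=(100,280)).items():
    a=r.snapshot(n)['pixels'][y:y+150,x:x+200,::-1]
    cv2.imwrite(f'pics/j_{n}.png',cv2.convertScaleAbs(cv2.resize(a,None,fx=4,fy=4,interpolation=cv2.INTER_CUBIC),alpha=1.4))
E
```

```text
time: 8.55
tool_pos: [560.9, 108.9, 168.7]
tcp_rot: [-179.9, 0.0, 89.9]
ft_force: [0.4, 0.7, -0.3]
finger_gap: 85.2
time: 9.25
tool_pos: [559.9, 99.0, 59.9]
tcp_rot: [-179.8, 0.0, 90.1]
ft_force: [-0.2, -0.0, 0.0]
finger_gap: 85.4
```

View pics/j_scene.png

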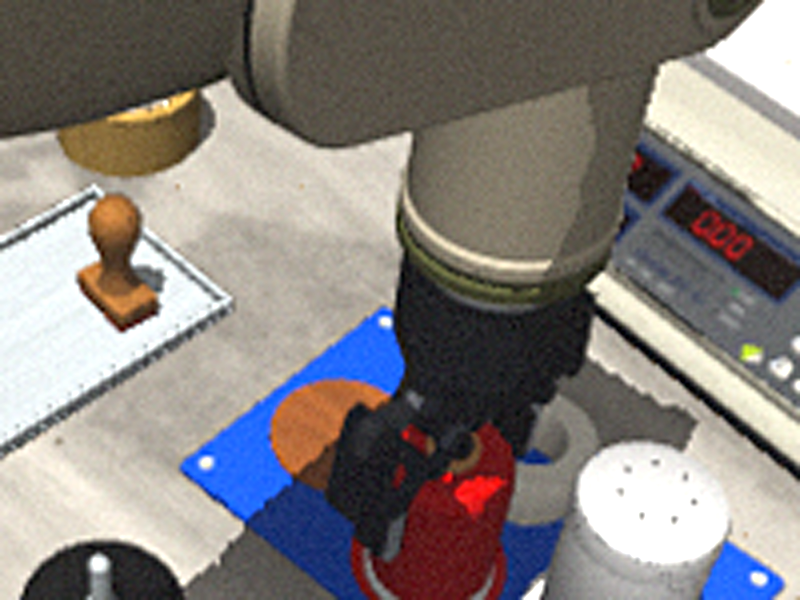

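```bash
python3 -m jog '[[0,0,0,0,0,0],[0,0,0,0,0,0],[0,0,0,0,0,0],[0,0,0,0,0,0],[0,0,0,0,0,0],[0,0,0,0,0,0],[0,0,0,0,0,0]]' 0 40
python3 -m jog '[[0,0,-0.01,0,0,0],[0,0,-0.05,0,0,0],[0,0,-0.12,0,0,0],[0,0,-0.22,0,0,0],[0,0,-0.32,0,0,0],[0,0,-0.4,0,0,0],[0,0,-0.432,0,0,0],[0,0,-0.432,0,0,0],[0,0,-0.432,0,0,0]]'
python3 - <<'E'
from bench import r
import cv2,numpy as np
for n,(y,x) in dict(scene=(100,280)).items():
    a=r.snapshot(n)['pixels'][y:y+150,x:x+200,::-1]
    cv2.imwrite(f'pics/k_{n}.png',cv2.convertScaleAbs(cv2.resize(a,None,fx=4,fy=4,interpolation=cv2.INTER_CUBIC),alpha=1.4))
E
```

```text
time: 10.0
tool_pos: [563.0, 98.7, 63.9]
tcp_rot: [179.8, -0.0, 90.0]
ft_force: [-0.4, -0.1, 7.2]
finger_gap: 61.0
time: 10.9
tool_pos: [561.0, 98.4, 169.1]
tcp_rot: [-179.9, 0.0, 90.0]
ft_force: [0.1, 0.7, -1.7]
finger_gap: 61.0
```

View pics/k_scene.png

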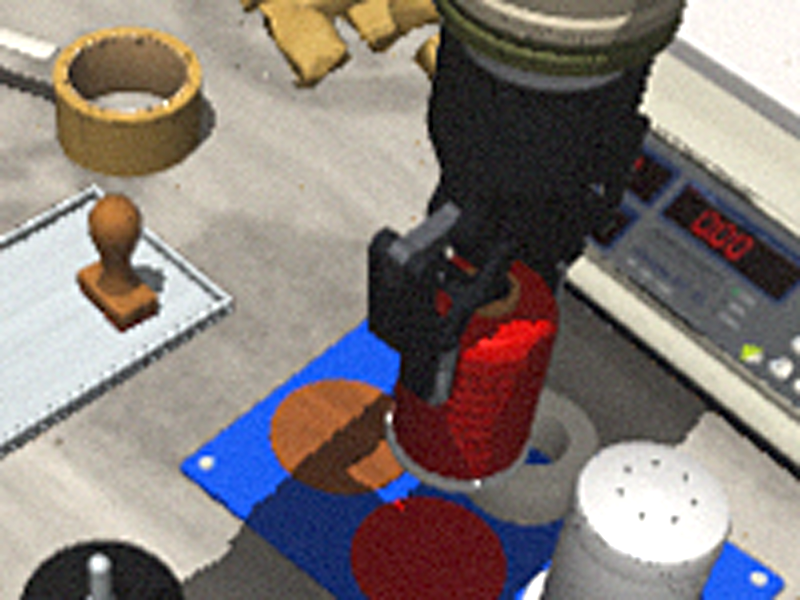

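```bash
python3 -m jog '[[0.04,-0.02,0,0,0,0],[0.14,-0.05,0,0,0,0],[0.28,-0.1,0,0,0,0],[0.44,-0.15,0,0,0,0],[0.6,-0.2,0,0,0,0],[0.76,-0.25,0,0,0,0],[0.86,-0.28,0,0,0,0],[0.92,-0.28,0,0,0,0]]'
python3 -m jog '[[0.05,0,0,0,0,0],[0.12,-0.01,0.02,0,0,0],[0.2,-0.014,0.08,0,0,0],[0.238,-0.014,0.18,0,0,0],[0.238,-0.014,0.28,0,0,0],[0.238,-0.014,0.36,0,0,0],[0.238,-0.014,0.42,0,0,0],[0.238,-0.014,0.45,0,0,0],[0.238,-0.014,0.456,0,0,0],[0.238,-0.014,0.456,0,0,0]]'
python3 -m jog '[[0,0,0.002,0,0,0],[0,0,0.004,0,0,0],[0,0,0.004,0,0,0]]'
```

```text
time: 11.75
tool_pos: [489.3, 330.9, 168.9]
tcp_rot: [-179.9, 0.0, 90.2]
ft_force: [1.1, -0.4, -1.4]
finger_gap: 61.3
time: 12.75
tool_pos: [488.6, 388.2, 56.9]
tcp_rot: [180.0, -0.0, 90.0]
ft_force: [-0.8, 0.0, 1.2]
finger_gap: 60.7
time: 13.05
tool_pos: [488.8, 388.3, 56.8]
tcp_rot: [179.9, -0.0, 90.0]
ft_force: [-3.4, -2.2, 9.8]
finger_gap: 60.9
```

```bash
python3 -m jog '[[0,0,-0.004,0,0,0],[0,0,-0.004,0,0,0],[0,0,-0.004,0,0,0],[0,0,-0.004,0,0,0],[0,0,-0.02,0,0,0],[0,0,-0.08,0,0,0],[0,0,-0.18,0,0,0],[0,0,-0.3,0,0,0],[0,0,-0.4,0,0,0],[0,0,-0.46,0,0,0]]' 0.88
python3 -m jog '[[0,0,0,0,0,0],[0,0,0,0,0,0]]' 1
python3 - <<'E'
from bench import r
import cv2,numpy as np
for n,(y,x) in dict(scene=(60,180)).items():
    a=r.snapshot(n)['pixels'][y:y+150,x:x+200,::-1]
    cv2.imwrite(f'pics/l_{n}.png',cv2.convertScaleAbs(cv2.resize(a,None,fx=4,fy=4,interpolation=cv2.INTER_CUBIC),alpha=1.4))
E
```

```text
time: 14.05
tool_pos: [489.2, 388.9, 174.3]
tcp_rot: [179.8, -0.2, 90.0]
ft_force: [0.4, 0.9, 0.5]
finger_gap: 75.3
time: 14.25
tool_pos: [487.9, 387.9, 169.7]
tcp_rot: [-180.0, 0.0, 90.0]
ft_force: [-0.3, -1.0, -0.8]
finger_gap: 85.3
```

View pics/l_scene.png

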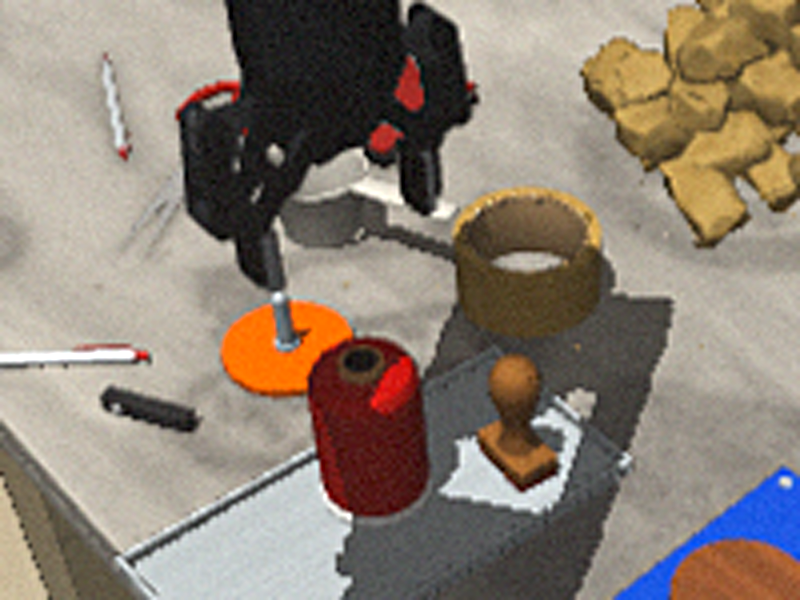

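```bash
python3 -m jog '[[-0.05,0.02,0,0,0,0],[-0.18,0.06,0,0,0,0],[-0.34,0.12,0,0,0,0],[-0.52,0.16,0,0,0,0],[-0.7,0.2,0,0,0,0],[-0.8,0.22,0,0,0,0]]'
python3 -m jog '[[-0.15,0.05,0,0,0,0],[-0.32,0.12,0,0,0,0],[-0.48,0.18,0,0,0,0],[-0.6,0.22,0,0,0,0],[-0.67,0.22,0,0,0,0],[-0.688,0.22,0,0,0,0],[-0.688,0.22,0,0,0,0],[-0.688,0.22,0.05,0,0,0],[-0.688,0.22,0.05,0,0,0]]'
python3 - <<'E'
from bench import r
import cv2,numpy as np
for n,(y,x) in dict(scene=(130,310)).items():
    a=r.snapshot(n)['pixels'][y:y+150,x:x+200,::-1]
    cv2.imwrite(f'pics/m_{n}.png',cv2.convertScaleAbs(cv2.resize(a,None,fx=4,fy=4,interpolation=cv2.INTER_CUBIC),alpha=1.4))
E
```

```text
time: 14.9
tool_pos: [542.8, 183.7, 168.4]
tcp_rot: [-179.9, 0.1, 89.9]
ft_force: [0.7, -0.8, -0.9]
finger_gap: 85.1
time: 15.8
tool_pos: [596.5, 17.5, 155.0]
tcp_rot: [-179.8, -0.0, 90.1]
ft_force: [-2.0, -1.0, -1.4]
finger_gap: 85.3
```

View pics/m_scene.png

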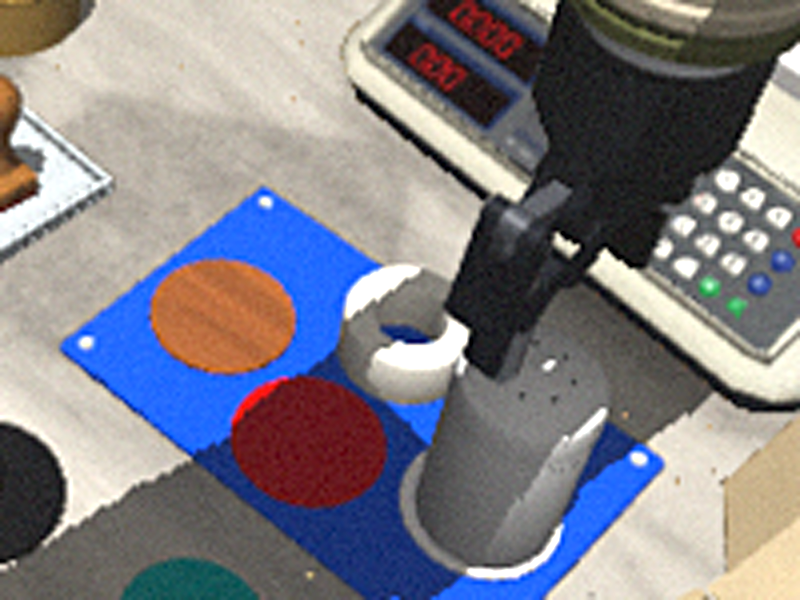

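```bash
python3 - <<'E'
from h import *
cal()
for z in(157,163,170):
  for p in((475,365),(502,378),(522,352)): print(z,crop('scene',310,130,*p,z))
E
```

```text
157 [557.26060238  23.41750544]
157 [560.4110924   11.82756285]
157 [577.48752938  14.89199231]
163 [552.78804388  21.31587184]
163 [555.90305157   9.85646075]
163 [572.7871655   12.88637714]
170 [547.57005896  18.86396597]
170 [550.64367059   7.55684165]
170 [567.30340764  10.54649277]
```

```bash
python3 -m jog '[[0,0,0.03,0,0,0],[0,0,0.08,0,0,0],[0,0,0.13,0,0,0],[0,0,0.13,0,0,0]]'
python3 -m jog '[[0,0,0.04,0,0,0],[0,0,0.1,0,0,0],[0,0,0.16,0,0,0],[0,0,0.22,0,0,0],[0,0,0.232,0,0,0],[0,0,0.232,0,0,0],[0,0,0.232,0,0,0]]'
python3 - <<'E'
from bench import r
import cv2,numpy as np
for n,(y,x) in dict(scene=(130,310)).items():
    a=r.snapshot(n)['pixels'][y:y+150,x:x+200,::-1]
    cv2.imwrite(f'pics/n_{n}.png',cv2.convertScaleAbs(cv2.resize(a,None,fx=4,fy=4,interpolation=cv2.INTER_CUBIC),alpha=1.4))
E
```

```text
time: 16.35
tool_pos: [596.0, 16.1, 121.5]
tcp_rot: [-179.7, -0.0, 90.0]
ft_force: [-0.8, -0.3, -0.5]
finger_gap: 85.7
time: 17.05
tool_pos: [598.4, 16.0, 67.4]
tcp_rot: [180.0, 0.0, 90.0]
ft_force: [0.2, -0.3, -0.4]
finger_gap: 85.3
```

View pics/n_scene.png

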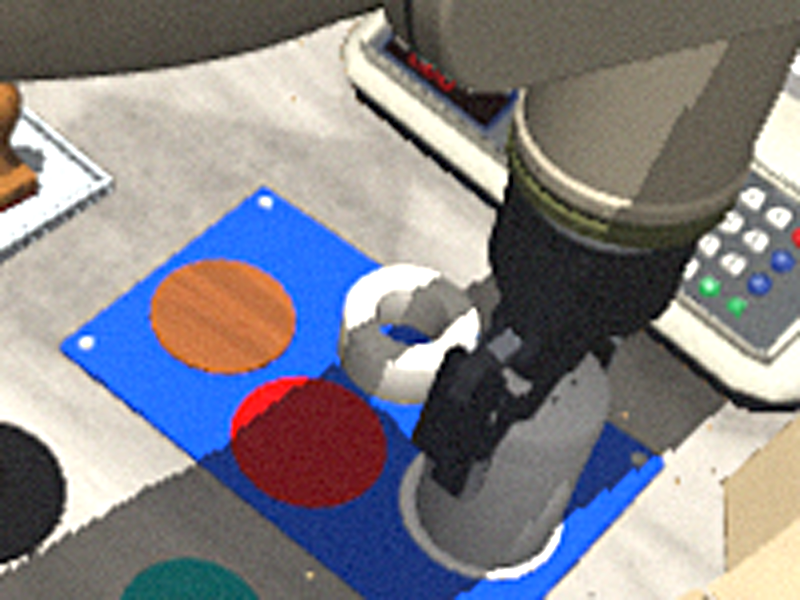

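Commanded TCP is z 67; the fingers straddle the can and the dredger hasn't moved. Next I close, lift and carry it, with a bit more force for the heavier can.

```bash
python3 -m jog '[[0,0,0,0,0,0],[0,0,0,0,0,0],[0,0,0,0,0,0],[0,0,0,0,0,0],[0,0,0,0,0,0],[0,0,0,0,0,0],[0,0,0,0,0,0]]' 0 50
python3 -m jog '[[0,0,-0.01,0,0,0],[0,0,-0.04,0,0,0],[0,0,-0.1,0,0,0],[0,0,-0.2,0,0,0],[0,0,-0.3,0,0,0],[0,0,-0.38,0,0,0],[0,0,-0.412,0,0,0],[0,0,-0.412,0,0,0],[0,0,-0.412,0,0,0]]'
python3 - <<'E'
from bench import r
import cv2,numpy as np
for n,(y,x) in dict(scene=(100,310)).items():
    a=r.snapshot(n)['pixels'][y:y+150,x:x+200,::-1]
    cv2.imwrite(f'pics/o_{n}.png',cv2.convertScaleAbs(cv2.resize(a,None,fx=4,fy=4,interpolation=cv2.INTER_CUBIC),alpha=1.4))
E
```

```text
time: 17.8
tool_pos: [598.7, 16.0, 68.1]
tcp_rot: [179.9, 0.0, 90.0]
ft_force: [-2.3, -0.1, 5.8]
finger_gap: 66.6
time: 18.7
tool_pos: [597.6, 16.1, 169.3]
tcp_rot: [-179.9, -0.0, 90.0]
ft_force: [-0.0, 0.3, -4.5]
finger_gap: 66.4
```

View pics/o_scene.png

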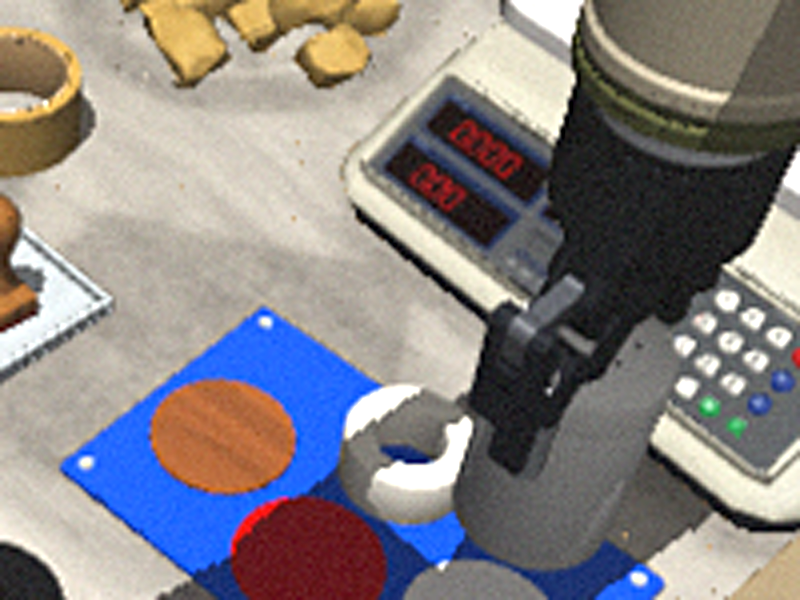

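```bash
python3 -m jog '[[0.03,-0.02,0,0,0,0],[0.1,-0.06,0,0,0,0],[0.2,-0.12,0,0,0,0],[0.33,-0.19,0,0,0,0],[0.46,-0.265,0,0,0,0],[0.58,-0.335,0,0,0,0],[0.668,-0.386,0,0,0,0]]'
python3 -m jog '[[0.13,-0.075,0,0,0,0],[0.26,-0.15,0,0,0,0],[0.39,-0.225,0,0,0,0],[0.51,-0.295,0,0,0,0],[0.6,-0.347,0,0,0,0],[0.65,-0.376,0,0,0,0],[0.668,-0.386,0,0,0,0],[0.668,-0.386,0,0,0,0],[0.668,-0.386,0,0,0,0]]'
python3 -m jog '[[0,0,0.02,0,0,0],[0,0,0.08,0,0,0],[0,0,0.17,0,0,0],[0,0,0.26,0,0,0],[0,0,0.35,0,0,0],[0,0,0.41,0,0,0],[0,0,0.43,0,0,0],[0,0,0.436,0,0,0],[0,0,0.436,0,0,0]]'
python3 -m jog '[[0,0,0.002,0,0,0],[0,0,0.002,0,0,0]]'
```

```text
time: 19.45
tool_pos: [498.7, 185.8, 169.3]
tcp_rot: [-179.9, -0.0, 90.1]
ft_force: [0.4, -0.1, -3.4]
finger_gap: 66.3
time: 20.35
tool_pos: [405.3, 349.2, 169.8]
tcp_rot: [180.0, 0.0, 90.0]
ft_force: [-0.4, 0.3, -2.1]
finger_gap: 66.4
time: 21.25
tool_pos: [405.2, 349.9, 61.1]
tcp_rot: [-180.0, -0.0, 90.0]
ft_force: [0.1, -0.2, -2.6]
finger_gap: 66.7
time: 21.45
tool_pos: [405.3, 350.1, 61.0]
tcp_rot: [180.0, -0.0, 90.0]
ft_force: [-2.4, -1.9, 3.3]
finger_gap: 66.5
```

Contact at commanded z 60.5. I'll release, raise to about 170, and look.

```bash
python3 -m jog '[[0,0,0,0,0,0],[0,0,0,0,0,0],[0,0,0,0,0,0],[0,0,0,0,0,0],[0,0,-0.01,0,0,0],[0,0,-0.06,0,0,0],[0,0,-0.15,0,0,0],[0,0,-0.26,0,0,0],[0,0,-0.36,0,0,0],[0,0,-0.438,0,0,0]]' 0.93
python3 -m jog '[[0,0,0,0,0,0],[0,0,0,0,0,0]]' 1
python3 - <<'E'
from bench import r
import cv2,numpy as np
d=r.snapshot('scene')['pixels'][:,:,::-1]; cv2.imwrite('pics/p_scene.png',cv2.convertScaleAbs(cv2.resize(d[60:240,160:430],None,fx=2.9,fy=2.9,interpolation=cv2.INTER_CUBIC),alpha=1.4))
d=r.snapshot('top')['pixels'][:,:,::-1]; cv2.imwrite('pics/p_top.png',d)
E
```

```text
time: 22.45
tool_pos: [405.6, 350.5, 173.1]
tcp_rot: [179.9, -0.1, 90.0]
ft_force: [-0.8, -0.1, -1.3]
finger_gap: 79.2
time: 22.65
tool_pos: [405.3, 350.3, 170.8]
tcp_rot: [179.9, -0.1, 90.0]
ft_force: [-0.1, -0.3, -0.2]
finger_gap: 85.5
```

View pics/p_scene.png

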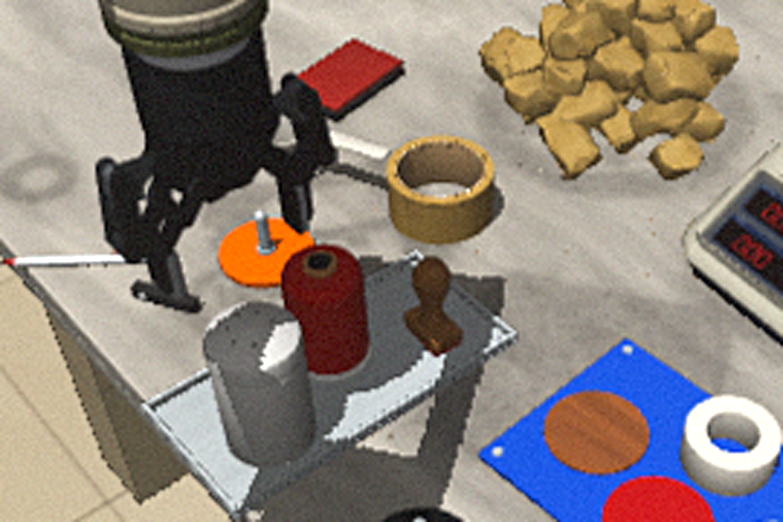

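View pics/p_top.png

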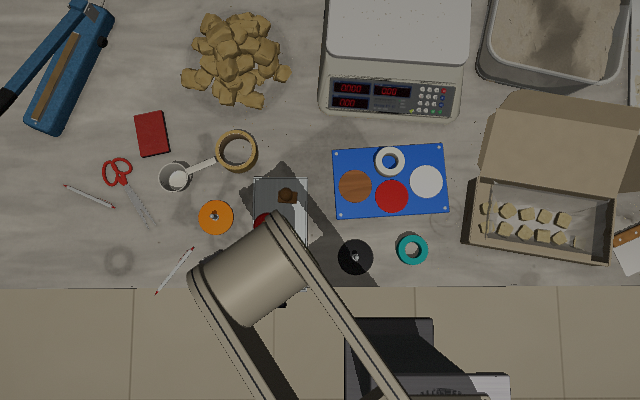

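All three stand in the tray, and the coasters and roll are now unobstructed in both views. I'll measure them again.

```bash
python3 - <<'E'
from h import *
import cv2
cal(); np.set_printoptions(precision=1,suppress=True)
for n in('top','scene'):
    im=r.snapshot(n)['pixels']; hsv=cv2.cvtColor(im,cv2.COLOR_RGB2HSV)
    from math import pi
    m={'red':cv2.inRange(hsv,(0,180,60),(6,255,255))|cv2.inRange(hsv,(174,180,60),(180,255,255)),
       'wood':cv2.inRange(hsv,(7,120,60),(18,255,255)),
       'white':cv2.inRange(hsv,(0,0,150),(180,45,255)),
       'black':cv2.inRange(hsv,(0,0,0),(180,255,48))}
    exp={'red':(565,102,11),'wood':(588.6,188,11),'white':(599,18.5,11),'black':(421,190,8)}
    for k,mm in m.items():
        w=np.array([*exp[k],1]);c=np.linalg.inv(E[n])@w;p=K[n]@c[:3];u,v=p[:2]/p[2]
        cs,_=cv2.findContours(mm,cv2.RETR_EXTERNAL,cv2.CHAIN_APPROX_NONE)
        cs=[q for q in cs if cv2.contourArea(q)>200 and cv2.pointPolygonTest(q,(float(u),float(v)),True)>-4]
        for q in cs:
            W=np.array([ray(n,*pt[0],exp[k][2]) for pt in q]);(x,y),R=cv2.minEnclosingCircle(W.astype(np.float32));
            print(n,k,len(q),cv2.contourArea(q),'mean',W.mean(0),'enc',x,y,R)
    w=np.array([645,108,40,1]);c=np.linalg.inv(E[n])@w;p=K[n]@c[:3];u,v=(p[:2]/p[2]).astype(int)
    a=im[v-25:v+25,u-30:u+30,::-1]; cv2.imwrite(f'pics/q_{n}.png',cv2.convertScaleAbs(cv2.resize(a,None,fx=10,fy=10,interpolation=cv2.INTER_CUBIC),alpha=1.2)); print(n,'crop origin',u-30,v-25)
E
```

```text
top red 91 800.5 mean [564.7 103.4] enc 564.575927734375 103.34788513183594 39.44007110595703
top wood 89 784.5 mean [589.5 189.8] enc 589.3919677734375 189.81893920898438 39.20701599121094
top white 91 785.5 mean [599.5  20. ] enc 599.59619140625 19.738862991333008 39.213134765625
top black 100 941.0 mean [420.2 192.3] enc 421.0860290527344 191.87515258789062 42.17714309692383
top crop origin 360 135
scene red 98 908.0 mean [563.5  99.6] enc 563.8059692382812 100.23898315429688 39.210594177246094
scene wood 89 732.5 mean [588.4 185.8] enc 588.954833984375 186.25216674804688 38.875221252441406
scene white 104 1021.0 mean [599.5  16.8] enc 599.5872802734375 17.182199478149414 39.40418243408203
scene black 111 1147.5 mean [419.1 186.4] enc 420.40557861328125 187.19378662109375 43.58909225463867
scene crop origin 382 183
```

```bash
python3 -c "
import cv2,numpy as np
cv2.imwrite('pics/q.png',np.vstack([cv2.imread('pics/q_top.png')[:,:],cv2.imread('pics/q_scene.png')])[::1,:][0:1000])
a=np.hstack([cv2.resize(cv2.imread('pics/q_top.png'),(400,333)),cv2.resize(cv2.imread('pics/q_scene.png'),(400,333))]);cv2.imwrite('pics/q2.png',a)"
```

```text
(no output)
```

View pics/q_top.png

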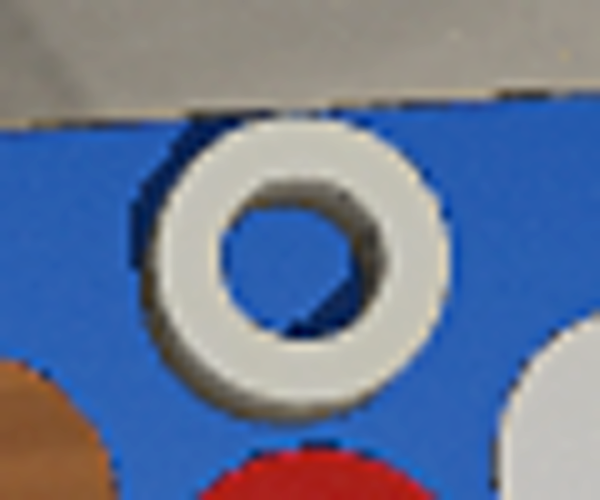

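View pics/q_scene.png

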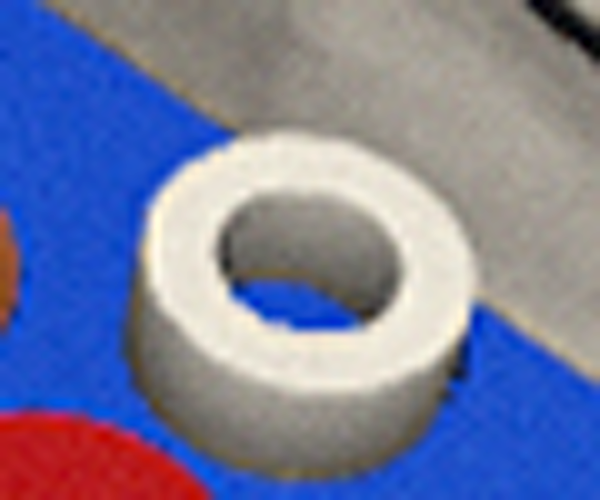

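```bash
python3 - <<'E'
from h import *
cal()
print(crop('top',360,135,302,263,40,10),crop('top',360,135,304,261,40,10),crop('scene',382,183,309,261,40,10),crop('scene',382,183,310,261,40,10))
E
```

```text
[643.36530174 109.382088  ] [643.8375692  108.90336734] [644.44099618 106.41833659] [644.59831936 106.28216163]
```

```bash
python3 -m jog '[[-0.05,0.05,0,0,0,0],[-0.17,0.17,0,0,0,0],[-0.31,0.3,0,0,0,0],[-0.45,0.44,0,0,0,0],[-0.59,0.58,0,0,0,0],[-0.73,0.72,0,0,0,0],[-0.86,0.85,0,0,0,0],[-0.94,0.93,0,0,0,0],[-0.9688,0.956,0,0,0,0],[-0.9688,0.956,0,0,0,0]]' 1 30
python3 -m jog '[[0,0,0.04,0,0,0],[0,0,0.14,0,0,0],[0,0,0.28,0,0,0],[0,0,0.4,0,0,0],[0,0,0.5,0,0,0],[0,0,0.5,0,0,0]]'
python3 - <<'E'
from bench import r
import cv2,numpy as np
for n,(y,x) in dict(scene=(120,310)).items():
    a=r.snapshot(n)['pixels'][y:y+150,x:x+200,::-1]
    cv2.imwrite(f'pics/r_{n}.png',cv2.convertScaleAbs(cv2.resize(a,None,fx=4,fy=4,interpolation=cv2.INTER_CUBIC),alpha=1.4))
E
```

```text
time: 24.05
tool_pos: [644.3, 106.8, 169.3]
tcp_rot: [-180.0, 0.0, 89.9]
ft_force: [0.4, 0.2, -0.2]
finger_gap: 85.6
time: 24.65
tool_pos: [638.9, 109.2, 39.4]
tcp_rot: [-179.5, 0.0, 90.1]
ft_force: [-0.4, -0.6, -0.7]
finger_gap: 85.2
```

View pics/r_scene.png

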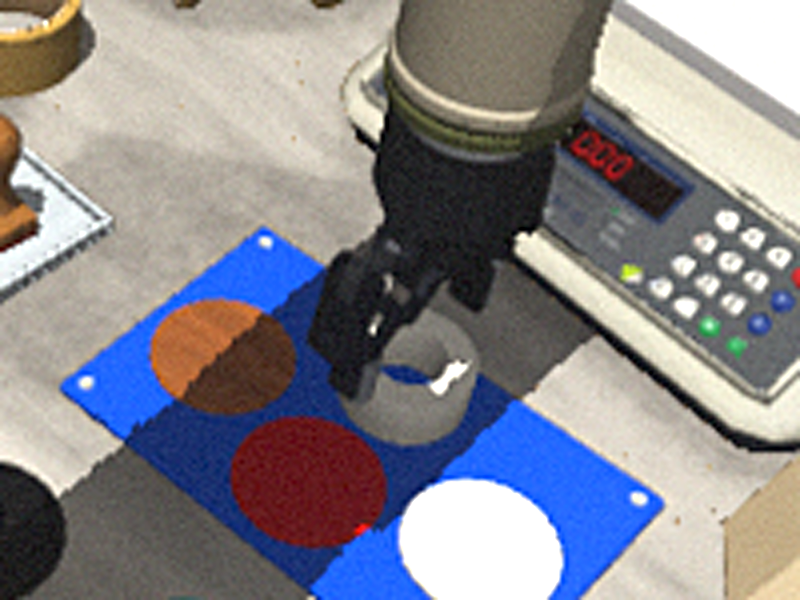

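```bash
python3 -m jog '[[0,0,0,0,0,0],[0,0,0,0,0,0],[0,0,0.03,0,0,0],[0,0,0.07,0,0,0],[0,0,0.11,0,0,0],[0,0,0.124,0,0,0],[0,0,0.124,0,0,0],[0,0,0.124,0,0,0]]'
python3 -m jog '[[0,0,0,0,0,0],[0,0,0,0,0,0],[0,0,0,0,0,0],[0,0,0,0,0,0],[0,0,0,0,0,0],[0,0,0,0,0,0],[0,0,0,0,0,0]]' 0 30
python3 -m jog '[[0,0,-0.01,0,0,0],[0,0,-0.04,0,0,0],[0,0,-0.1,0,0,0],[0,0,-0.2,0,0,0],[0,0,-0.3,0,0,0],[0,0,-0.38,0,0,0],[0,0,-0.4,0,0,0],[0,0,-0.4,0,0,0],[0,0,-0.4,0,0,0]]'
python3 - <<'E'
from bench import r
import cv2,numpy as np
for n,(y,x) in dict(scene=(100,310)).items():
    a=r.snapshot(n)['pixels'][y:y+150,x:x+200,::-1]
    cv2.imwrite(f'pics/s_{n}.png',cv2.convertScaleAbs(cv2.resize(a,None,fx=4,fy=4,interpolation=cv2.INTER_CUBIC),alpha=1.4))
E
```

```text
time: 25.5
tool_pos: [643.9, 107.8, 13.7]
tcp_rot: [-180.0, 0.0, 90.0]
ft_force: [-0.1, -0.1, 0.5]
finger_gap: 85.4
time: 26.2
tool_pos: [644.7, 107.9, 14.8]
tcp_rot: [179.9, -0.0, 90.0]
ft_force: [-0.0, -0.7, 5.0]
finger_gap: 67.4
time: 27.1
tool_pos: [643.4, 107.8, 113.0]
tcp_rot: [-179.9, 0.0, 90.0]
ft_force: [-0.2, 0.5, -1.5]
finger_gap: 67.3
```

View pics/s_scene.png

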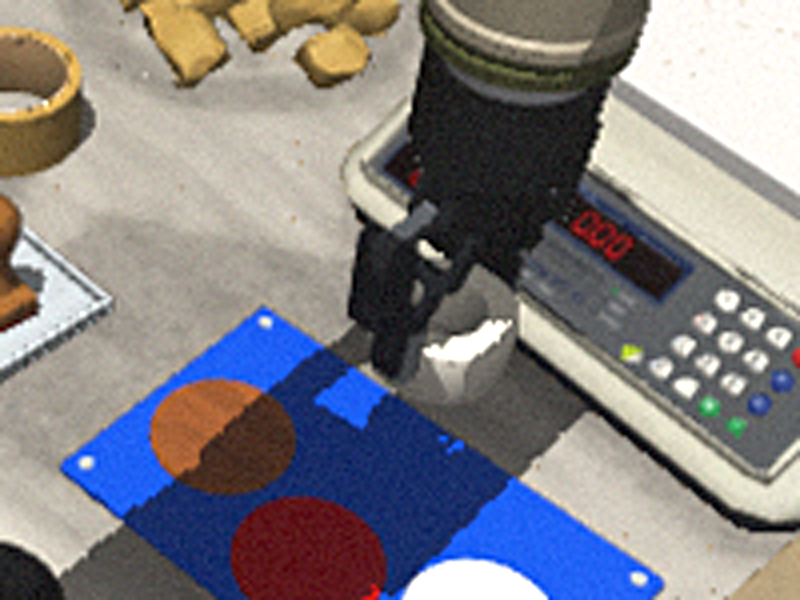

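```bash
python3 -m jog '[[0.01,-0.04,0,0,0,0],[0.05,-0.14,0,0,0,0],[0.1,-0.28,0,0,0,0],[0.16,-0.44,0,0,0,0],[0.22,-0.6,0,0,0,0],[0.28,-0.76,0,0,0,0],[0.32,-0.86,0,0,0,0],[0.328,-0.892,0,0,0,0],[0.328,-0.892,0,0,0,0],[0.328,-0.892,0,0,0,0]]'
python3 -m jog '[[0,0,0.04,0,0,0],[0,0,0.1,0,0,0],[0,0,0.16,0,0,0],[0,0,0.18,0,0,0],[0,0,0.18,0,0,0],[0,0,0.18,0,0,0]]'
python3 - <<'E'
from bench import r
import cv2,numpy as np
for n,(y,x) in dict(scene=(150,220),top=(180,270)).items():
    a=r.snapshot(n)['pixels'][y:y+150,x:x+200,::-1]
    cv2.imwrite(f'pics/t_{n}.png',cv2.convertScaleAbs(cv2.resize(a,None,fx=4,fy=4,interpolation=cv2.INTER_CUBIC),alpha=1.6))
E
```

```text
time: 28.15
tool_pos: [421.6, 189.6, 114.0]
tcp_rot: [180.0, 0.0, 90.0]
ft_force: [0.1, 0.5, -0.8]
finger_gap: 67.3
time: 28.75
tool_pos: [421.5, 189.6, 69.2]
tcp_rot: [180.0, 0.0, 90.0]
ft_force: [0.5, -0.2, 0.1]
finger_gap: 67.4
```

View pics/t_scene.png

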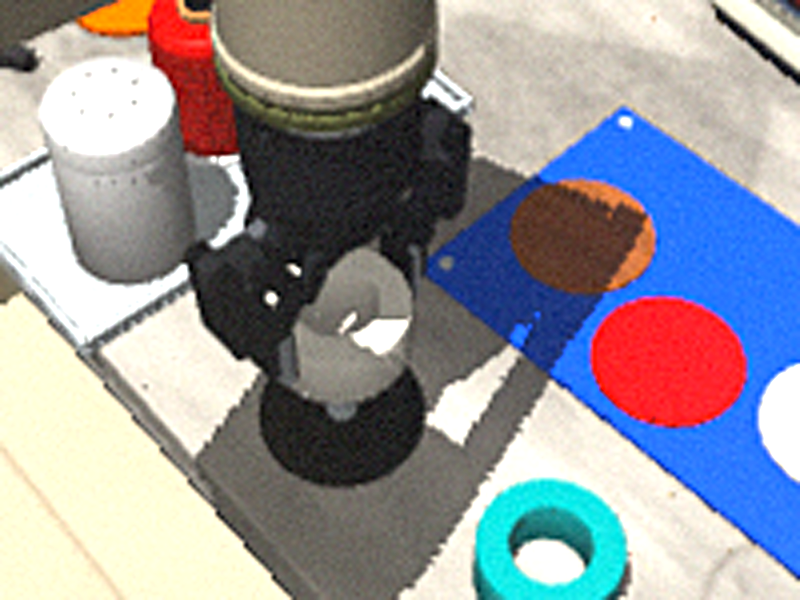

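View pics/t_top.png

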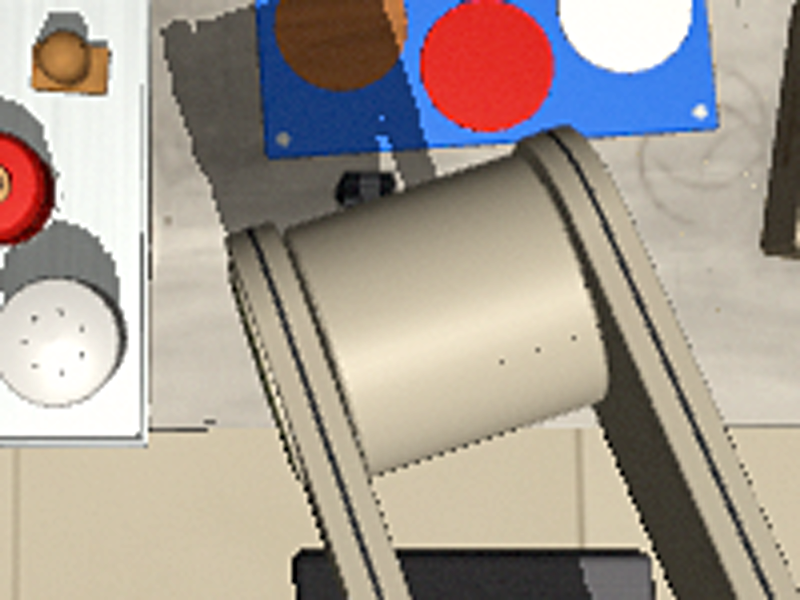

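```bash
python3 - <<'E'
from h import *
cal()
def P(w):
    c=np.linalg.inv(E['scene'])@np.array([*w,1]);p=K['scene']@c[:3];p=p[:2]/p[2];return ((p-[220,150])+.5)*4-.5
for d in((0,0),(0,-3)):
  cx,cy=421+d[0],189.6+d[1]
  th=np.linspace(0,6.28,200)
  for z in(63,95,8):
    R=34 if z>8 else 42
    q=np.array([P((cx+R*np.cos(t),cy+R*np.sin(t),z)) for t in th]);print(d,z,'x',q[:,0].min(),q[:,0].max(),'y',q[:,1].min(),q[:,1].max())
E
```

```text
(0, 0) 63 x 264.01819006130904 407.28817909376585 y 285.45876658227803 403.6717382324156
(0, 0) 95 x 259.34782266765114 407.31200868022506 y 244.75860749673416 364.3992194823304
(0, 0) 8 x 255.3561383150486 423.2299399026963 y 337.07381239339384 479.9886864306543
(0, -3) 63 x 267.8858635489555 411.43306622020896 y 289.18312285804734 407.8635120846611
(0, -3) 95 x 263.3329418079568 411.5928237370649 y 248.52089243334012 368.6501118117516
(0, -3) 8 x 259.0087724768532 427.19064860100593 y 340.681624384471 484.1325141176369
```

```bash
python3 -m jog '[[0,0,0.03,0,0,0],[0,0,0.07,0,0,0],[0,0,0.11,0,0,0],[0,0,0.13,0,0,0],[0,0,0.13,0,0,0]]'
python3 -m jog '[[0,0,0.03,0,0,0],[0,0,0.06,0,0,0],[0,0,0.08,0,0,0],[0,0,0.086,0,0,0],[0,0,0.086,0,0,0]]'
python3 -m jog '[[0,0,0.004,0,0,0],[0,0,0.004,0,0,0]]'
```

```text
time: 29.45
tool_pos: [419.8, 189.4, 35.0]
tcp_rot: [-179.9, 0.0, 90.0]
ft_force: [-0.8, 0.2, -0.1]
finger_gap: 67.4
time: 29.95
tool_pos: [420.9, 189.8, 14.9]
tcp_rot: [-180.0, 0.0, 90.0]
ft_force: [-0.2, -0.9, -0.5]
finger_gap: 67.3
time: 30.15
tool_pos: [421.1, 189.8, 14.7]
tcp_rot: [-180.0, 0.0, 90.0]
ft_force: [-5.7, -2.5, 11.0]
finger_gap: 67.1
```

```bash
python3 -m jog '[[0,0,-0.002,0,0,0],[0,0,-0.002,0,0,0],[0,0,-0.002,0,0,0],[0,0,-0.002,0,0,0],[0,0,-0.02,0,0,0],[0,0,-0.06,0,0,0],[0,0,-0.14,0,0,0],[0,0,-0.26,0,0,0],[0,0,-0.4,0,0,0],[0,0,-0.5,0,0,0]]' 1
python3 -m jog '[[0,0,-0.08,0,0,0],[0,0,-0.124,0,0,0],[0,0,-0.124,0,0,0],[0,0,-0.124,0,0,0]]'
python3 - <<'E'
from bench import r
import cv2,numpy as np
for n,(y,x) in dict(scene=(150,220)).items():
    a=r.snapshot(n)['pixels'][y:y+150,x:x+200,::-1]
    cv2.imwrite(f'pics/u_{n}.png',cv2.convertScaleAbs(cv2.resize(a,None,fx=4,fy=4,interpolation=cv2.INTER_CUBIC),alpha=1.5))
E
```

```text
time: 31.15
tool_pos: [421.8, 190.1, 142.3]
tcp_rot: [179.8, -0.1, 90.0]
ft_force: [-0.1, 0.2, 0.1]
finger_gap: 85.3
time: 31.55
tool_pos: [420.7, 189.7, 169.4]
tcp_rot: [-180.0, 0.0, 90.0]
ft_force: [-0.1, -0.8, 0.3]
finger_gap: 85.5
```

View pics/u_scene.png

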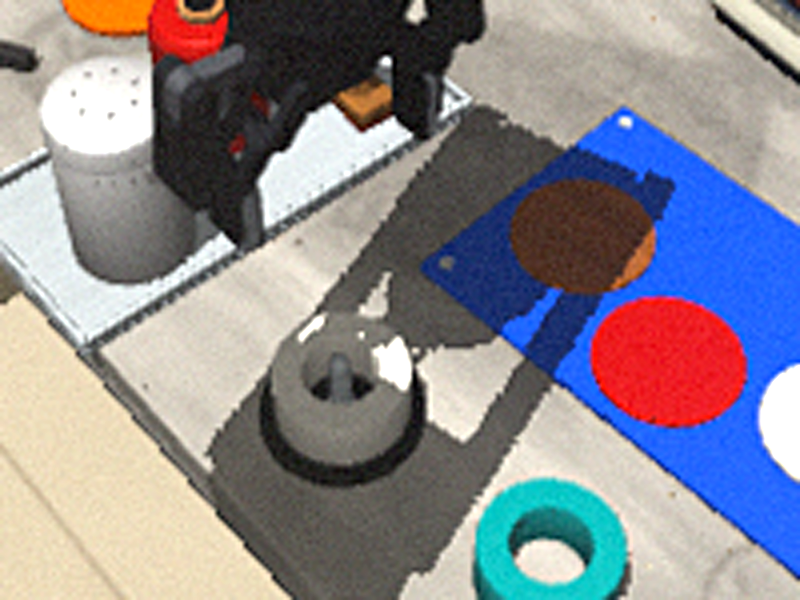

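The roll is flat over the pin, which sits at the centre of the hole. The dredger goes back first.

```bash
python3 -m jog '[[0.04,0,0,0,0,0],[0.14,-0.02,0,0,0,0],[0.28,-0.04,0,0,0,0],[0.44,-0.064,0,0,0,0],[0.57,-0.064,0,0,0,0],[0.63,-0.064,0,0,0,0],[0.6408,-0.064,0,0,0,0],[0.6408,-0.064,0,0,0,0]]' 0.96 50
python3 -m jog '[[0,0,0.03,0,0,0],[0,0,0.09,0,0,0],[0,0,0.18,0,0,0],[0,0,0.27,0,0,0],[0,0,0.36,0,0,0],[0,0,0.42,0,0,0],[0,0,0.438,0,0,0],[0,0,0.438,0,0,0]]'
python3 -m jog '[[0,0,0,0,0,0],[0,0,0,0,0,0],[0,0,0,0,0,0],[0,0,0,0,0,0],[0,0,0,0,0,0],[0,0,0,0,0,0],[0,0,0,0,0,0]]' 0 50
python3 -m jog '[[0,0,-0.01,0,0,0],[0,0,-0.04,0,0,0],[0,0,-0.12,0,0,0],[0,0,-0.22,0,0,0],[0,0,-0.32,0,0,0],[0,0,-0.4,0,0,0],[0,0,-0.438,0,0,0],[0,0,-0.438,0,0,0],[0,0,-0.438,0,0,0]]'
python3 - <<'E'
from bench import r
import cv2,numpy as np
for n,(y,x) in dict(scene=(50,170)).items():
    a=r.snapshot(n)['pixels'][y:y+200,x:x+260,::-1]
    cv2.imwrite(f'pics/v_{n}.png',cv2.convertScaleAbs(cv2.resize(a,None,fx=3,fy=3,interpolation=cv2.INTER_CUBIC),alpha=1.5))
E
```

```text
time: 32.4
tool_pos: [404.6, 349.7, 169.1]
tcp_rot: [-179.9, 0.1, 90.0]
ft_force: [-0.0, 0.4, -0.4]
finger_gap: 82.0
time: 33.2
tool_pos: [404.6, 349.2, 59.6]
tcp_rot: [-179.9, 0.1, 90.0]
ft_force: [-0.4, 0.8, 0.4]
finger_gap: 81.7
time: 33.9
tool_pos: [405.8, 350.7, 61.8]
tcp_rot: [179.9, -0.1, 90.0]
ft_force: [0.2, -0.3, 6.5]
finger_gap: 65.9
time: 34.8
tool_pos: [404.5, 349.6, 168.9]
tcp_rot: [-179.9, 0.0, 90.0]
ft_force: [0.9, -0.1, -3.3]
finger_gap: 66.7
```

View pics/v_scene.png

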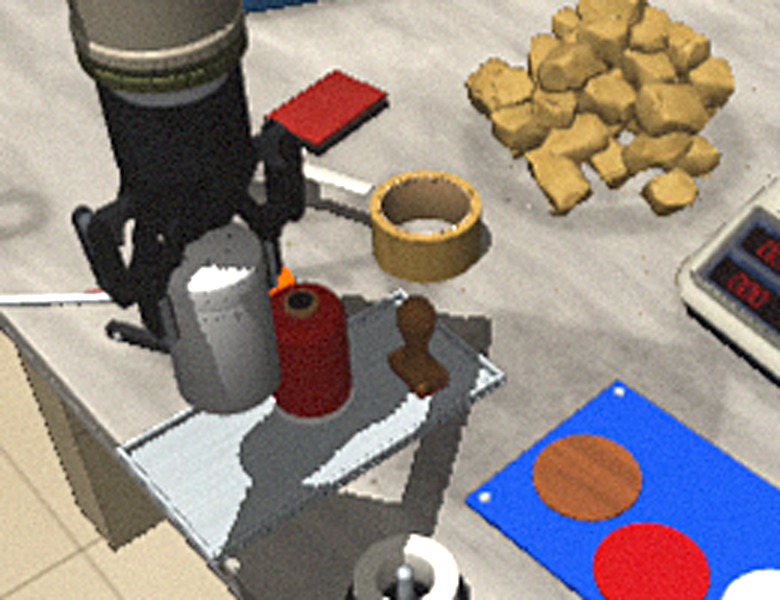

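```bash
python3 -m jog '[[-0.03,0.02,0,0,0,0],[-0.1,0.06,0,0,0,0],[-0.2,0.12,0,0,0,0],[-0.33,0.19,0,0,0,0],[-0.46,0.27,0,0,0,0],[-0.58,0.34,0,0,0,0],[-0.663,0.389,0,0,0,0]]'
python3 -m jog '[[-0.13,0.075,0,0,0,0],[-0.26,0.15,0,0,0,0],[-0.39,0.23,0,0,0,0],[-0.51,0.3,0,0,0,0],[-0.6,0.35,0,0,0,0],[-0.645,0.378,0,0,0,0],[-0.663,0.389,0,0,0,0],[-0.663,0.389,0,0,0,0],[-0.663,0.389,0,0,0,0]]'
python3 -m jog '[[0,0,0.02,0,0,0],[0,0,0.08,0,0,0],[0,0,0.17,0,0,0],[0,0,0.26,0,0,0],[0,0,0.33,0,0,0],[0,0,0.38,0,0,0],[0,0,0.4,0,0,0],[0,0,0.406,0,0,0],[0,0,0.406,0,0,0]]'
python3 -m jog '[[0,0,0.002,0,0,0],[0,0,0.004,0,0,0],[0,0,0.004,0,0,0]]'
python3 - <<'E'
from bench import r
import cv2,numpy as np
for n,(y,x) in dict(scene=(130,310)).items():
    a=r.snapshot(n)['pixels'][y:y+150,x:x+200,::-1]
    cv2.imwrite(f'pics/w_{n}.png',cv2.convertScaleAbs(cv2.resize(a,None,fx=4,fy=4,interpolation=cv2.INTER_CUBIC),alpha=1.5))
E
```

```text
time: 35.55
tool_pos: [502.8, 181.4, 168.9]
tcp_rot: [-179.9, 0.1, 89.9]
ft_force: [0.5, -0.8, -3.2]
finger_gap: 66.2
time: 36.45
tool_pos: [599.0, 19.5, 169.7]
tcp_rot: [-180.0, -0.0, 90.1]
ft_force: [0.7, 0.9, -2.7]
finger_gap: 65.8
time: 37.35
tool_pos: [599.6, 18.8, 69.0]
tcp_rot: [180.0, -0.0, 90.0]
ft_force: [-0.7, -0.5, -2.7]
finger_gap: 66.1
time: 37.65
tool_pos: [599.8, 18.8, 68.9]
tcp_rot: [180.0, -0.0, 90.0]
ft_force: [-6.1, 0.5, 7.7]
finger_gap: 66.3
```

View pics/w_scene.png

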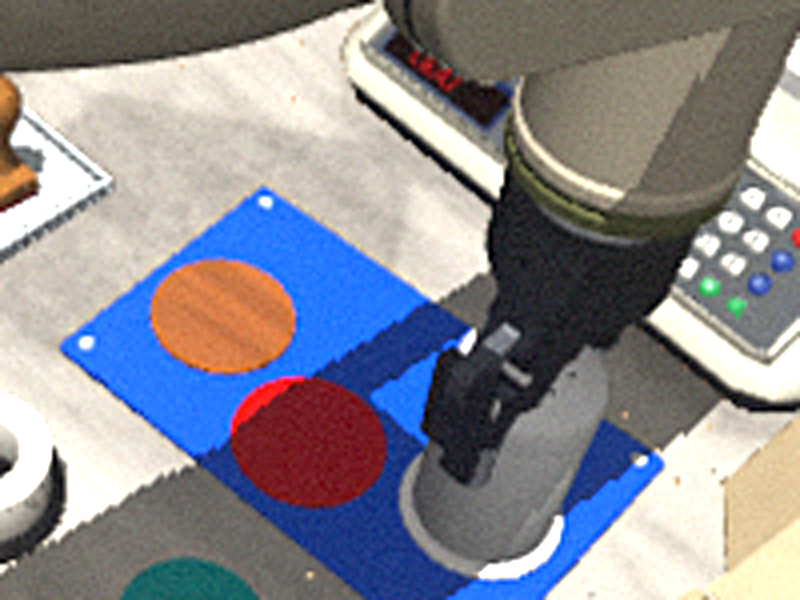

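Centred on the white coaster and in contact at commanded z 67.5. Releasing and lifting to 170.

```bash
python3 -m jog '[[0,0,-0.004,0,0,0],[0,0,-0.004,0,0,0],[0,0,-0.004,0,0,0],[0,0,-0.004,0,0,0],[0,0,-0.014,0,0,0],[0,0,-0.06,0,0,0],[0,0,-0.15,0,0,0],[0,0,-0.26,0,0,0],[0,0,-0.35,0,0,0],[0,0,-0.41,0,0,0]]' 1
python3 -m jog '[[0.05,0,0,0,0,0],[0.16,-0.04,0,0,0,0],[0.32,-0.1,0,0,0,0],[0.48,-0.16,0,0,0,0],[0.64,-0.2,0,0,0,0],[0.74,-0.223,0,0,0,0],[0.74,-0.223,0,0,0,0]]' 0.95 40
python3 - <<'E'
from bench import r
import cv2,numpy as np
for n,(y,x) in dict(scene=(130,310),top=(110,280)).items():
    a=r.snapshot(n)['pixels'][y:y+150,x:x+200,::-1]
    cv2.imwrite(f'pics/x_{n}.png',cv2.convertScaleAbs(cv2.resize(a,None,fx=4,fy=4,interpolation=cv2.INTER_CUBIC),alpha=1.5))
E
```

```text
time: 38.7
tool_pos: [600.7, 18.4, 173.3]
tcp_rot: [179.8, 0.0, 90.0]
ft_force: [0.1, -0.1, -1.0]
finger_gap: 85.2
time: 39.4
tool_pos: [541.6, 207.4, 168.5]
tcp_rot: [-179.9, -0.0, 90.2]
ft_force: [-0.3, 0.5, -0.6]
finger_gap: 81.1
```

View pics/x_scene.png

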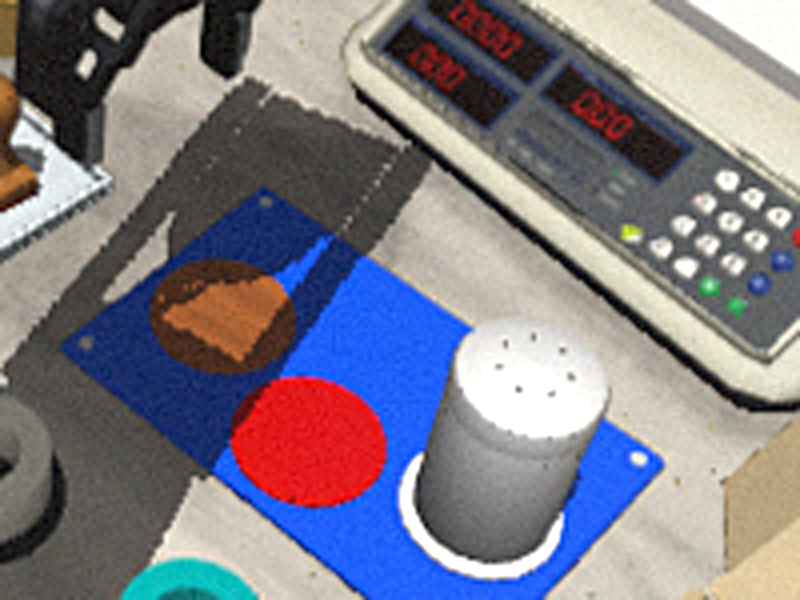

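View pics/x_top.png

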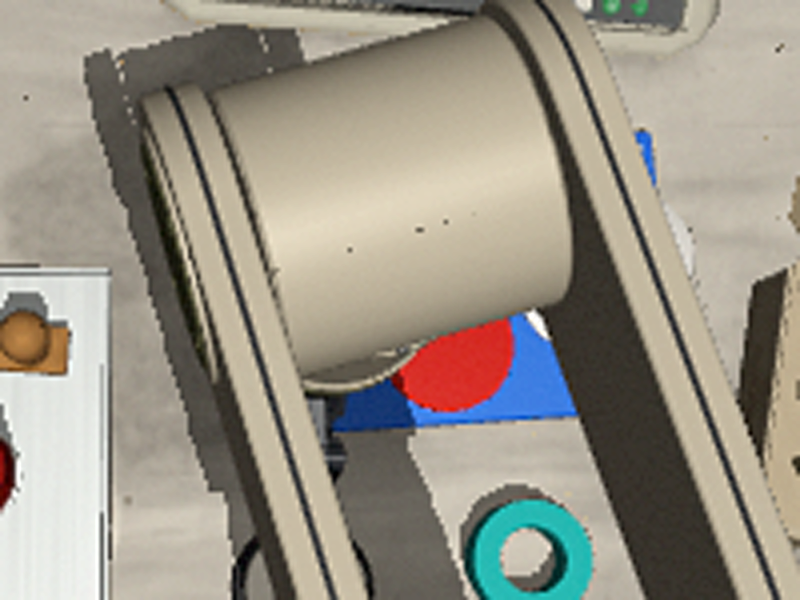

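```bash
python3 -m jog '[[0.06,-0.02,0,0,0,0],[0.18,-0.06,0,0,0,0],[0.34,-0.1,0,0,0,0],[0.5,-0.16,0,0,0,0],[0.64,-0.2,0,0,0,0],[0.72,-0.22,0,0,0,0],[0.738,-0.223,0,0,0,0],[0.738,-0.223,0,0,0,0],[0.738,-0.223,0,0,0,0]]' 0.95 40
python3 -m jog '[[0,0,0.03,0,0,0],[0,0,0.09,0,0,0],[0,0,0.18,0,0,0],[0,0,0.27,0,0,0],[0,0,0.36,0,0,0],[0,0,0.43,0,0,0],[0,0,0.458,0,0,0],[0,0,0.458,0,0,0],[0,0,0.458,0,0,0]]'
python3 -m jog '[[0,0,0,0,0,0],[0,0,0,0,0,0],[0,0,0,0,0,0],[0,0,0,0,0,0],[0,0,0,0,0,0],[0,0,0,0,0,0],[0,0,0,0,0,0]]' 0 40
python3 -m jog '[[0,0,-0.01,0,0,0],[0,0,-0.04,0,0,0],[0,0,-0.12,0,0,0],[0,0,-0.22,0,0,0],[0,0,-0.32,0,0,0],[0,0,-0.42,0,0,0],[0,0,-0.458,0,0,0],[0,0,-0.458,0,0,0],[0,0,-0.458,0,0,0]]'
python3 - <<'E'
from bench import r
import cv2,numpy as np
for n,(y,x) in dict(scene=(50,170)).items():
    a=r.snapshot(n)['pixels'][y:y+200,x:x+260,::-1]
    cv2.imwrite(f'pics/y_{n}.png',cv2.convertScaleAbs(cv2.resize(a,None,fx=3,fy=3,interpolation=cv2.INTER_CUBIC),alpha=1.5))
E
```

```text
time: 40.4
tool_pos: [488.4, 386.9, 169.7]
tcp_rot: [-180.0, 0.0, 89.9]
ft_force: [-0.6, 0.5, -0.1]
finger_gap: 81.1
time: 41.3
tool_pos: [488.3, 387.9, 55.9]
tcp_rot: [180.0, -0.0, 90.0]
ft_force: [-0.1, 0.2, -0.0]
finger_gap: 81.2
time: 42.0
tool_pos: [489.2, 388.8, 57.4]
tcp_rot: [179.8, -0.1, 90.0]
ft_force: [-0.3, 0.6, 6.3]
finger_gap: 61.1
time: 42.9
tool_pos: [487.5, 387.7, 168.8]
tcp_rot: [-179.9, 0.0, 90.0]
ft_force: [0.4, -0.5, -1.0]
finger_gap: 60.9
```

View pics/y_scene.png

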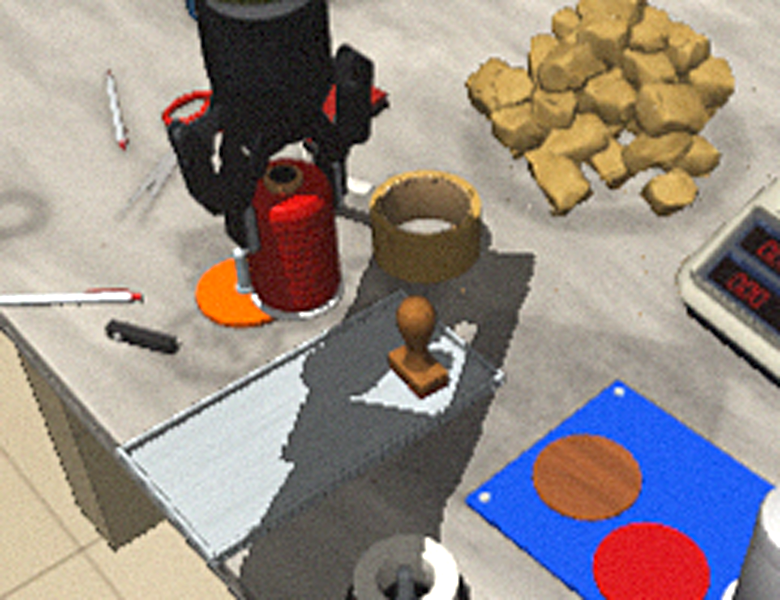

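```bash
python3 -m jog '[[-0.03,0.01,0,0,0,0],[-0.1,0.02,0,0,0,0],[-0.22,0.06,0,0,0,0],[-0.36,0.1,0,0,0,0],[-0.48,0.13,0,0,0,0],[-0.5726,0.1526,0,0,0,0]]'
python3 -m jog '[[-0.14,0.04,0,0,0,0],[-0.28,0.075,0,0,0,0],[-0.41,0.11,0,0,0,0],[-0.5,0.135,0,0,0,0],[-0.555,0.148,0,0,0,0],[-0.5726,0.1526,0,0,0,0],[-0.5726,0.1526,0,0,0,0],[-0.5726,0.1526,0,0,0,0]]'
python3 -m jog '[[0,0,0.02,0,0,0],[0,0,0.08,0,0,0],[0,0,0.17,0,0,0],[0,0,0.26,0,0,0],[0,0,0.34,0,0,0],[0,0,0.4,0,0,0],[0,0,0.42,0,0,0],[0,0,0.426,0,0,0],[0,0,0.426,0,0,0]]'
python3 -m jog '[[0,0,0.002,0,0,0],[0,0,0.004,0,0,0],[0,0,0.004,0,0,0]]'
python3 - <<'E'
from bench import r
import cv2,numpy as np
for n,(y,x) in dict(scene=(130,310)).items():
    a=r.snapshot(n)['pixels'][y:y+150,x:x+200,::-1]
    cv2.imwrite(f'pics/z_{n}.png',cv2.convertScaleAbs(cv2.resize(a,None,fx=4,fy=4,interpolation=cv2.INTER_CUBIC),alpha=1.5))
E
```

```text
time: 43.55
tool_pos: [526.2, 241.5, 169.3]
tcp_rot: [-180.0, 0.1, 89.9]
ft_force: [0.6, -0.7, -2.0]
finger_gap: 60.6
time: 44.35
tool_pos: [564.0, 102.5, 169.9]
tcp_rot: [-180.0, -0.0, 90.0]
ft_force: [-0.1, -0.7, -0.7]
finger_gap: 61.4
time: 45.25
tool_pos: [563.7, 102.1, 64.1]
tcp_rot: [-179.9, 0.0, 90.0]
ft_force: [-6.8, 0.6, 9.4]
finger_gap: 60.8
time: 45.55
tool_pos: [563.9, 102.1, 64.1]
tcp_rot: [-179.9, 0.0, 90.0]
ft_force: [-11.1, -0.4, 18.5]
finger_gap: 60.8
```

View pics/z_scene.png

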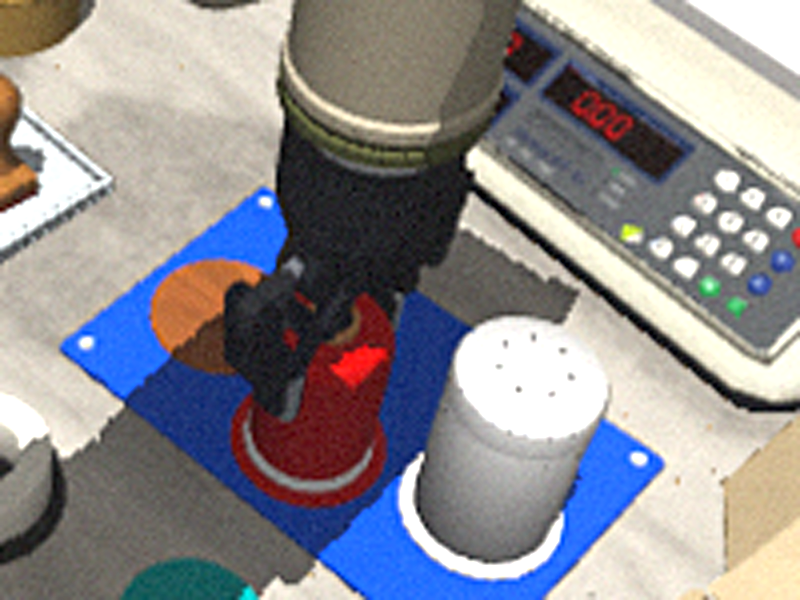

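```bash
python3 -m jog '[[0,0,-0.007,0,0,0],[0,0,-0.007,0,0,0]]'
python3 -m jog '[[0,0,0,0,0,0],[0,0,0,0,0,0],[0,0,0,0,0,0],[0,0,0,0,0,0],[0,0,-0.014,0,0,0],[0,0,-0.06,0,0,0],[0,0,-0.15,0,0,0],[0,0,-0.26,0,0,0],[0,0,-0.35,0,0,0],[0,0,-0.423,0,0,0]]' 1
python3 -m jog '[[0.06,0,0,0,0,0],[0.2,0,0,0,0,0],[0.38,0.003,0,0,0,0],[0.56,0.003,0,0,0,0],[0.74,0.003,0,0,0,0],[0.88,0.003,0,0,0,0],[0.96,0.003,0,0,0,0],[0.9932,0.0028,0,0,0,0],[0.9932,0.0028,0,0,0,0],[0.9932,0.0028,0,0,0,0]]' 0.7
python3 - <<'E'
from bench import r
import cv2,numpy as np
for n,(y,x) in dict(scene=(80,230),top=(110,260)).items():
    a=r.snapshot(n)['pixels'][y:y+195,x:x+260,::-1]
    cv2.imwrite(f'pics/A_{n}.png',cv2.convertScaleAbs(cv2.resize(a,None,fx=3,fy=3,interpolation=cv2.INTER_CUBIC),alpha=1.5))
E
```

```text
time: 45.8
tool_pos: [564.6, 102.0, 64.4]
tcp_rot: [179.9, -0.0, 90.0]
ft_force: [-1.2, 0.6, -0.9]
finger_gap: 61.2
time: 46.8
tool_pos: [565.1, 101.8, 173.1]
tcp_rot: [179.8, -0.0, 90.0]
ft_force: [1.4, 0.5, -0.1]
finger_gap: 85.8
time: 47.8
tool_pos: [564.9, 349.3, 169.6]
tcp_rot: [-180.0, 0.0, 90.0]
ft_force: [-0.0, 0.4, -0.0]
finger_gap: 59.8
```

View pics/A_scene.png

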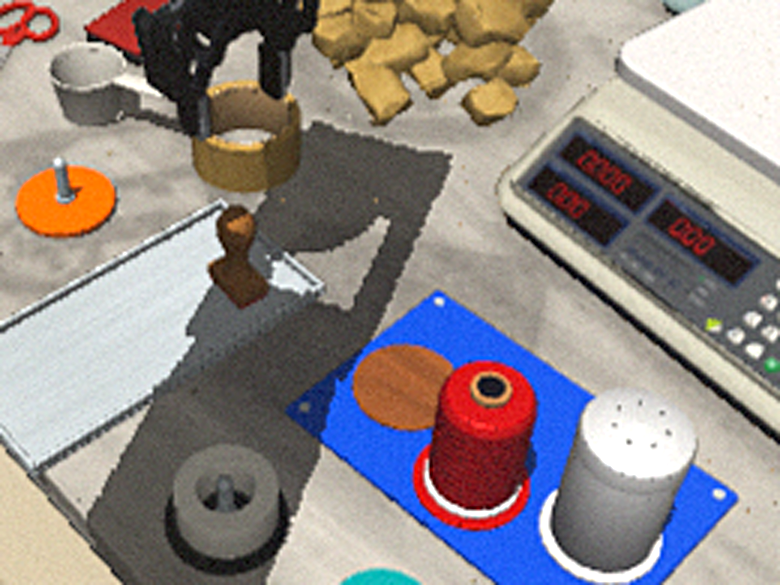

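View pics/A_top.png

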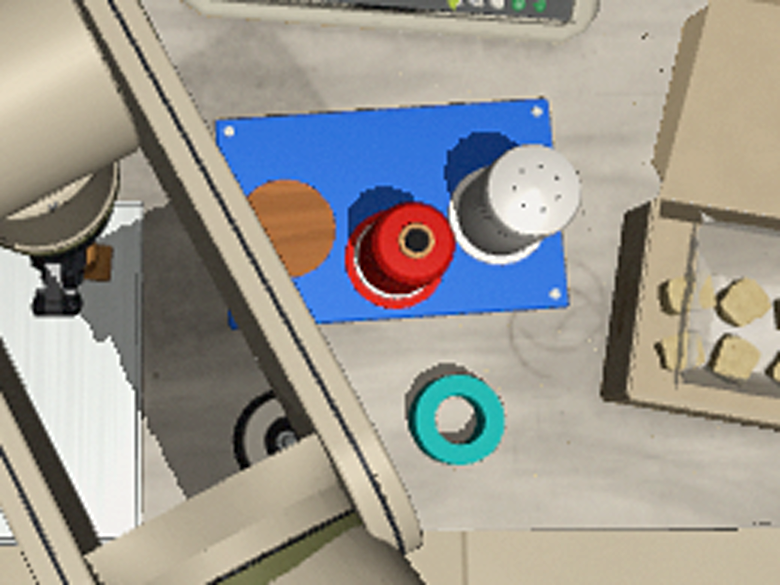

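```bash
python3 -m jog '[[0,0,0.03,0,0,0],[0,0,0.1,0,0,0],[0,0,0.2,0,0,0],[0,0,0.3,0,0,0],[0,0,0.4,0,0,0],[0,0,0.47,0,0,0],[0,0,0.499,0,0,0],[0,0,0.499,0,0,0],[0,0,0.499,0,0,0]]' 0.7 30
python3 -m jog '[[0,0,0,0,0,0],[0,0,0,0,0,0],[0,0,0,0,0,0],[0,0,0,0,0,0],[0,0,0,0,0,0],[0,0,0,0,0,0],[0,0,0,0,0,0],[0,0,0,0,0,0]]' 0 30
python3 -m jog '[[0,0,-0.01,0,0,0],[0,0,-0.04,0,0,0],[0,0,-0.12,0,0,0],[0,0,-0.22,0,0,0],[0,0,-0.32,0,0,0],[0,0,-0.38,0,0,0],[0,0,-0.4,0,0,0],[0,0,-0.4,0,0,0],[0,0,-0.4,0,0,0]]'
```

```text
time: 48.8
tool_pos: [565.7, 350.3, 46.2]
tcp_rot: [179.9, -0.0, 90.0]
ft_force: [0.5, -0.4, 0.7]
finger_gap: 59.8
time: 49.6
tool_pos: [566.0, 350.5, 46.9]
tcp_rot: [179.9, -0.1, 90.0]
ft_force: [-1.3, 0.2, 6.9]
finger_gap: 26.2
time: 50.5
tool_pos: [564.3, 349.6, 143.7]
tcp_rot: [-179.9, 0.1, 90.0]
ft_force: [-0.2, -0.2, -0.7]
finger_gap: 25.9
```

```bash
python3 - <<'E'
from bench import r
import cv2,numpy as np
for n,(y,x) in dict(scene=(60,180)).items():
    a=r.snapshot(n)['pixels'][y:y+150,x:x+200,::-1]
    cv2.imwrite(f'pics/B_{n}.png',cv2.convertScaleAbs(cv2.resize(a,None,fx=4,fy=4,interpolation=cv2.INTER_CUBIC),alpha=1.5))
E
```

```text
(no output)
```

View pics/B_scene.png

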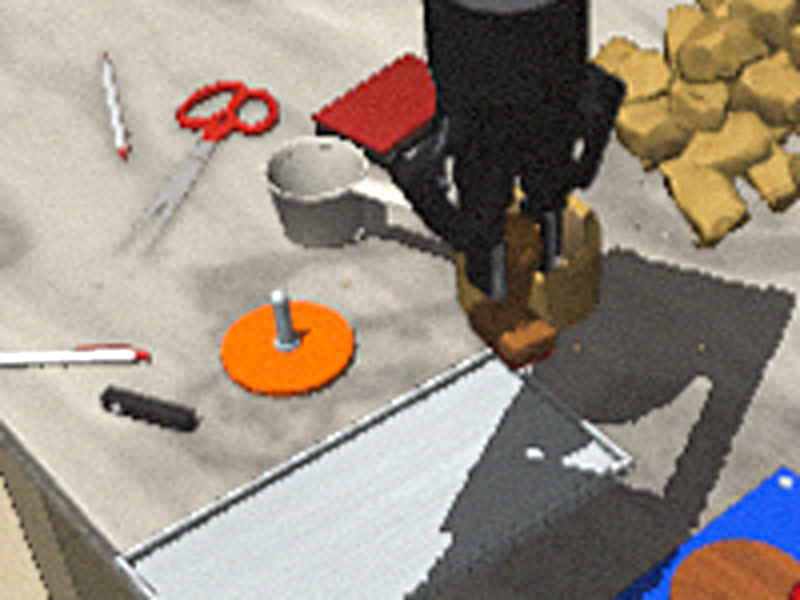

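```bash
python3 -m jog '[[-0.04,0.01,0,0,0,0],[-0.14,0.03,0,0,0,0],[-0.28,0.05,0,0,0,0],[-0.44,0.07,0,0,0,0],[-0.57,0.09,0,0,0,0],[-0.63,0.0964,0,0,0,0],[-0.648,0.0964,0,0,0,0],[-0.648,0.0964,0,0,0,0],[-0.648,0.0964,0,0,0,0]]'
python3 -m jog '[[0,0,0.02,0,0,0],[0,0,0.08,0,0,0],[0,0,0.17,0,0,0],[0,0,0.25,0,0,0],[0,0,0.32,0,0,0],[0,0,0.355,0,0,0],[0,0,0.365,0,0,0],[0,0,0.368,0,0,0],[0,0,0.368,0,0,0]]'
python3 -m jog '[[0,0,0.002,0,0,0],[0,0,0.002,0,0,0]]'
python3 - <<'E'
from bench import r
import cv2,numpy as np
for n,(y,x) in dict(scene=(130,280)).items():
    a=r.snapshot(n)['pixels'][y:y+150,x:x+200,::-1]
    cv2.imwrite(f'pics/C_{n}.png',cv2.convertScaleAbs(cv2.resize(a,None,fx=4,fy=4,interpolation=cv2.INTER_CUBIC),alpha=1.5))
E
```

```text
time: 51.45
tool_pos: [588.8, 189.1, 145.0]
tcp_rot: [-180.0, -0.0, 90.1]
ft_force: [-0.3, -0.2, -1.1]
finger_gap: 26.3
time: 52.35
tool_pos: [588.9, 188.4, 53.9]
tcp_rot: [-180.0, 0.0, 90.0]
ft_force: [-4.2, -1.4, 8.0]
finger_gap: 25.8
time: 52.55
tool_pos: [589.1, 188.5, 53.9]
tcp_rot: [-180.0, 0.0, 90.0]
ft_force: [-6.7, -1.5, 11.6]
finger_gap: 25.8
```

View pics/C_scene.png

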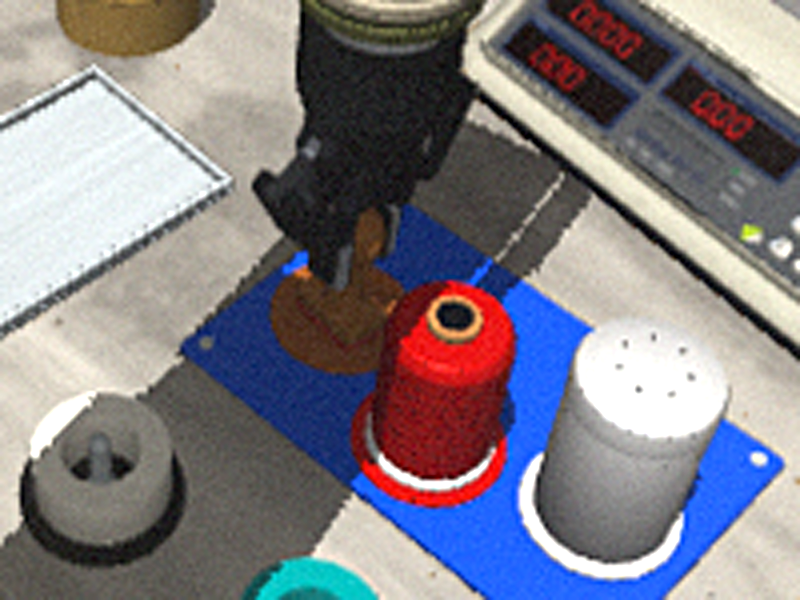

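The stamp is centred on the wood coaster, pressing at about 11 N. I'll ease up 1 mm, release, lift, and retreat to the left.

```bash
python3 -m jog '[[0,0,-0.004,0,0,0],[0,0,-0.004,0,0,0]]'
python3 -m jog '[[0,0,0,0,0,0],[0,0,0,0,0,0],[0,0,0,0,0,0],[0,0,0,0,0,0],[0,0,-0.014,0,0,0],[0,0,-0.06,0,0,0],[0,0,-0.15,0,0,0],[0,0,-0.26,0,0,0],[0,0,-0.36,0,0,0],[0,0,-0.46,0,0,0]]' 0.8
python3 -m jog '[[0.06,-0.04,-0.05,0,0,0],[0.2,-0.12,-0.1,0,0,0],[0.38,-0.26,-0.1,0,0,0],[0.54,-0.42,-0.1,0,0,0],[0.7,-0.58,-0.1,0,0,0],[0.84,-0.7,-0.1,0,0,0],[0.92,-0.76,-0.1,0,0,0],[0.95,-0.8,-0.1,0,0,0],[0.95,-0.8,-0.1,0,0,0],[0.95,-0.8,-0.1,0,0,0]]'
python3 - <<'E'
from bench import r
import cv2,numpy as np
for n,(y,x) in dict(scene=(150,270),top=(125,310)).items():
    a=r.snapshot(n)['pixels'][y:y+150,x:x+200,::-1]
    cv2.imwrite(f'pics/D_{n}.png',cv2.convertScaleAbs(cv2.resize(a,None,fx=4,fy=4,interpolation=cv2.INTER_CUBIC),alpha=1.4))
E
```

```text
time: 52.8
tool_pos: [589.2, 188.4, 53.9]
tcp_rot: [180.0, -0.0, 90.0]
ft_force: [-1.4, -0.1, 4.3]
finger_gap: 26.0
time: 53.8
tool_pos: [589.4, 188.0, 171.2]
tcp_rot: [179.9, -0.0, 90.0]
ft_force: [-0.6, -0.6, 0.4]
finger_gap: 68.3
time: 54.8
tool_pos: [389.2, 425.1, 193.9]
tcp_rot: [180.0, 0.0, 90.0]
ft_force: [0.7, -0.7, 0.6]
finger_gap: 68.7
```

View pics/D_scene.png

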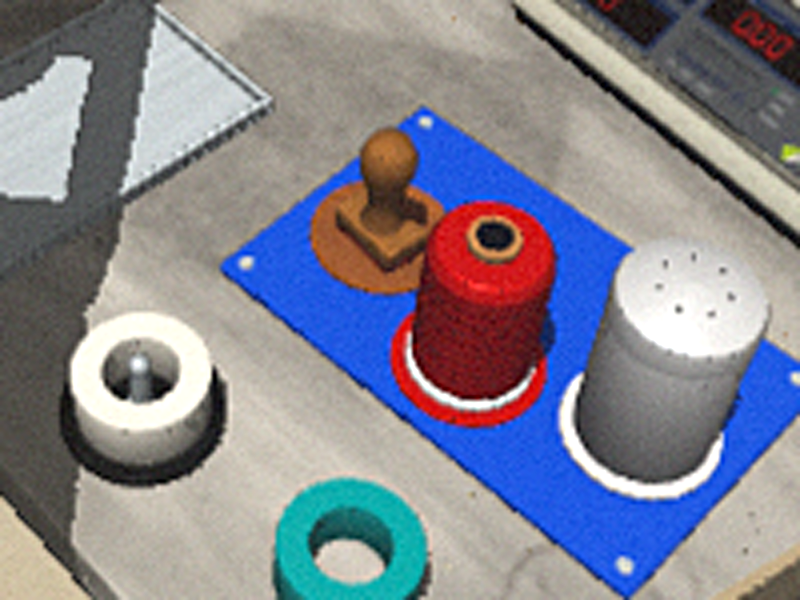

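View pics/D_top.png

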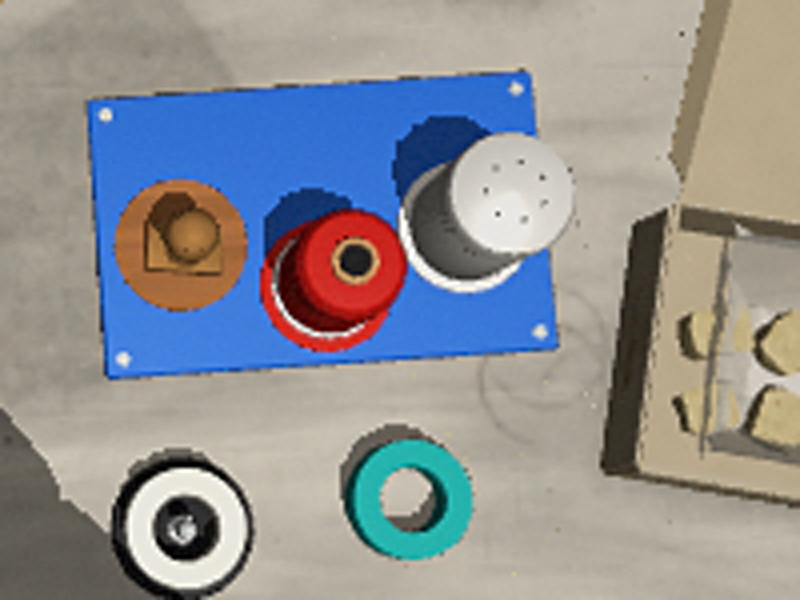

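```bash
python3 - <<'E'
from h import *
cal(); c=lambda x,y,z:crop('top',310,125,x,y,z).round(1)
print('dredger holes',c(516,192,127),'white ~599.5,19.8 | spool core',c(356,261,110),'red 564.6,103.4 | stamp foot',c(184,249,28),'wood 589.4,189.8')
print(r.sense()['qd'],r.sense()['ft_force']); print(r.hand_in())
E
```

```text
dredger holes [599.1  19.7] white ~599.5,19.8 | spool core [564.9 102.9] red 564.6,103.4 | stamp foot [584.2 189.1] wood 589.4,189.8
[ 0.13029898  0.05532575  0.0491382   0.05108657 -0.02460788  0.16453553] [ 0.60803062 -0.28271042 -0.32865663]
the job is handed in; nothing more can be done
None
```

I finished the job in about 55 s of the 134 s allowed and handed it in; the hand-in gives no verdict. The dredger, twine spool and stamp went to the side tray, the white roll went over the black spindle, and the three went back to their own coasters. Nothing was knocked over.

My last checks from the top camera:

| Thing | Offset from coaster centre | Allowed |
|---|---|---|
| Dredger | under 1 mm | 15 mm |
| Twine spool | under 1 mm | 15 mm |
| Stamp | about 5 mm | 15 mm |

- **Label roll:** it lies flat on the spindle's base, with the pin in the middle of its hole. I judged this from the final pictures and did not measure it.
- **Arm:** it had moved well clear, with the wrist force at noise level (under 1 N).
- **Disagreement:** the two cameras differ by about 3–5 mm in y, so I aimed at their average. The stated offsets are from the top camera alone.
- **Force:** the highest I saw was about 19 N upward (about 22 N in total), while setting the spool down.

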